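Gauge the depth of a relief carving

ROBOT

A 7-joint arm with a two-finger parallel gripper is mounted at the origin on the work surface. World frame = base frame: x ahead of the robot, y to its left, z up, the work surface at z = 0. Lengths are in m, angles in rad, forces in N, time in s.
With the tool pointing down it reaches from about 0.4 to 0.85 m from the base axis. Payload 10.4 kg.
Tool frame: the origin (TCP) lies midway between the tips of the shut fingers; the grasp point (between the pads) lies 19 mm behind it; x points along the fingers, z is the direction in which the jaws open and shut, and the axes are right-handed (so a half turn about x gives the same grasp; the last joint's range is limited). The gripper opens to 87 mm and grips with 3 to 60 N. Pads are 19 mm wide; open, the fingers measure 117 mm over their backs; the gripper's body (75 mm by 190 mm) begins 51 mm behind the grasp point.
Start: joints at [-1.188, 0.332, -0.065, 1.46, 0.022, 1.35, -0.088], TCP at [0.247, 0.574, 0.223] pointing down, gripper open.
Joint ranges: [-2.6, 2.6], [-0.5, 2.12], [-1.47, 1.34], [0.16, 2.42], [-1.27, 4.41], [0.06, 2.06], [-2.6, 2.6]. Speed limits (rad/s): [2.22, 2.22, 2.79, 2.79, 3.14, 3.14, 3.14].

INTERFACE

Orientations are given as [roll, pitch, yaw] about the fixed x, y, z axes, in that order (R = Rz(yaw) Ry(pitch) Rx(roll)).
In Python, from bench import arm gives the robot as it stands. The module is installed in compiled form; this text tells all that it offers.
- The arm moves only by the tool arm_command, never from a script. Its argument "steps" is one flat list of numbers, 7 for each row, row after row: the closure, from -1 (fully open) to 1 (shut), then the shift along the tool's x, y, z in cm, then the turn, a rotation vector about the tool's x, y, z in degrees. In form: [grip, x, y, z, rx, ry, rz, grip, x, y, z, rx, ry, rz, ...]. A call has 1 to 12 rows; each row shifts and turns the pose as measured when the row begins, along the tool's axes as they then stand; what a row does not reach is not made up. A row lasts 1/12 s, in which the tool goes at most 41.7 mm and 7.16 degrees, less where a joint would pass 70% of its speed; a pose out of reach is approached as far as the arm can. A call with a gripper value outside its range is refused whole. The fingers move at their own pace and stop on an object; the grip force is fixed at half the most. Time passes only in rows, so rows that do not move let the fingers close. It gives the time, the measured TCP pose, the force and the opening at its end, in the units of the state.
- arm.observe(): the state, without advancing time (a new reading comes with each control period).
- arm.get_image(name): name is "scene" or "top" or "wrist"; returns a dict with "frame" (480x640x3 uint8, red, green, blue), "fx", "fy", "cx", "cy" (pixels), "k1" (the pictures are not rectified: a ray, as slopes to the right and down, at radius r is drawn at 1 + k1 r^2 times it, then the intrinsics apply), "R" (3x3) and "t" (3): a world point X has camera coordinates R X + t; the wrist camera has in their place "tool_from_camera" (4x4, takes a point from camera to tool coordinates, whose origin is the TCP and whose axes are the tool frame's). Camera axes: x right, y down, z forward; pixel columns grow to the right and rows downward; lengths in m; the calibration is good to about 2 mm. A picture is of the moment at which its call begins: read the wrist's pose just before it. There is no depth.
- arm.close_job(): hands the job in, once; it reports no verdict.
Trained networks look in the newest picture that a camera, given by its name, has taken for a name from the list of things; names that differ only in an ending like _2 or _b are one class to them, and where a whole thing is asked for, a point or a joint stands for the part that bears it (a point fixed in the world has none). Each returns a list of dicts, best first, with "score" (0 to 1); they miss things now and then, are a little off and sometimes report something else, mostly with a low value. They report only what shows in the picture. A call takes as long as a camera call.
- arm.boxes_of(camera, query): "extent" ([left, top, right, bottom] in pixels, round what is visible of it).
The state is a dict: "time_s": time; "joint_positions": joint angles; "qvel": joint speeds; "joint_torque": joint torques, N m; "tcp_pos": TCP position; "tool_rot": TCP orientation; "force": force on the tool from outside, world axes, zero at the start; "moment": the same for the moment, N m; "gripper_width": finger opening in m.
Only numpy, scipy, OpenCV 4.12 (cv2) and the standard library are available. Lean on these libraries where they do the work, as an engineer would, in place of code of your own. Each camera call takes 0.05 s, during which the arm holds its last target.

TASK

Clear the carving gouge off the border of the carved panel: lay it down flat in the open top drawer of the tool chest. Then pick up the depth gauge, stand it squarely across the panel's sunk field with its foot flat on both long borders and its measuring rod on the pencilled cross, and press it down lightly (about 10 N) so that the depth can be read; finish while still gripping it and pressing it there. Leave the mallet, the sanding block and the wax tin where they stand.

Things in the scene. Friction and masses are not known exactly. Their poses are not given: they have to be found in the camera images.
- gouge_grip (a point): Palm gouge, 160 mm long: dark wooden octagonal handle 26 mm across flats, brass ferrule, thin steel blade; under 0.1 kg. This point is on the handle's axis at mid-length, 13 mm above what the gouge lies on; x runs along the tool to the blade: handle from 44 mm behind to 42 mm ahead, blade edge 116 mm ahead. It starts lying along the panel's left (+y) border, blade towards the robot.
- drawer_mid (a point): Inner floor of the top drawer of a dark wooden chest (280 x 260 x 130 mm), which stands open: middle of its uncovered part. x into the chest, y across, z up. Uncovered: 109 mm to either side (y), 85 mm to the drawer front (-x), 80 mm or more to the chest's top board (+x). Above this floor the side walls rise 33 mm, the front 42 mm, the chest top 55 mm. The drawer slides (1 N friction).
- gauge_grip (a point): Digital depth gauge, 0.25 kg, standing upright on its foot on the bench. This point is half-way up its dark plastic housing, 65 mm above the foot's underside; z up, x along the foot. Housing 36 mm wide (x), 22 mm thick (y), from 41 mm below the point to 37 mm above, plus a 6 mm button on top. Foot: steel bar 130 (x) x 20 (y) x 10 mm centred below. A half turn about z makes no difference.
- gauge_foot (a point): Centre of the underside of the gauge's steel foot, on the measuring rod's axis; axes as gauge_grip.
- gauge_rod (a joint): How far the gauge's 4 mm measuring rod stands out below the foot's underside (m): 0 pushed in flush, as when standing on the bench; 0.030 fully out. A spring of about 1 N pushes it out when the gauge is lifted; with the foot seated it reads the depth.
- rod_tip (a point): Tip of the measuring rod, on the gauge's axis. Lies in the plane of the foot's underside when the rod is pushed in, else that much below.
- mark: Cross of two dark pencil strokes, 28 mm long, on the sunk ground of the panel's field, beyond the carved bear. Its origin is the middle of the cross, on the ground's surface.
- panel: Carved panel of pale wood, fixed on a thin rubber mat: 280 mm (x, long way) x 180 (y) x 30; origin at the centre of its underside, z up. A field 220 (x) x 84 (y) mm is sunk 12 mm below the flat border: ground 18 mm, border top 30 mm above the origin; the long borders are 48 mm wide. A low bear cub, below border height, is carved in the half of the field nearer the robot.
- mallet: Bystander: turned wooden carver's mallet standing on its head, 86 mm across, 228 mm high; origin at its underside.
- sander: Bystander: cork sanding block 110 x 64 x 32 mm; origin at its underside.
- tin: Bystander: closed round tin of paste wax, 79 mm across, 42 mm high; origin at its underside.

How it is judged:
By the outcome, as a careful person would: the job done as asked, in the order asked, and still so for the second after the job is handed in, while the arm keeps its last pose, push and grip.
It also fails if it takes over 64 s, if anything falls off the work surface, if the arm or the gripper's body presses on something with over 40 N, if the wrist force passes 120 N, or if a joint passes its speed limit or range.

## Working session

There is one attempt and no reset: what is moved stays moved. The work goes in short steps, Python scripts to look and compute and a tool call to move; the robot and the scene stay as the last step left them, time stands still between calls to the robot, and variables do not carry over. Pictures are saved under pics/ and viewed, and the job is handed in when it is done.

Besides the shell and the picture viewer there is one more tool, called after ">>>" as name(argument=value, ...) on one line, values as JSON. arm_command: Moves the arm, as the interface text tells. Its arguments: {"type":"object","properties":{"steps":{"type":"array"}},"required":["steps"]}

```bash
ls; mkdir -p pics
python3 - <<'E'
from bench import arm
import cv2,numpy as np
np.set_printoptions(precision=4,suppress=True)
s=arm.observe();print(s)
for n in ["scene","top","wrist"]:
    im=arm.get_image(n)
    cv2.imwrite(f"pics/{n}0.png",im["frame"][:,:,::-1])
    print(n,{k:v for k,v in im.items() if k!="frame"})
    for q in ["gouge_grip","drawer_mid","gauge_grip","gauge_foot","mark","panel","mallet","sander","tin"]:
        try:
            print(q,[(np.round(b["extent"],1).tolist(),round(b["score"],2)) for b in arm.boxes_of(n,q)][:2])
        except Exception as e: print(q,e)
print(arm.observe()["time_s"])
E
```

```text
pics
{'time_s': 0.0, 'joint_positions': array([-1.1876,  0.3329, -0.0647,  1.461 ,  0.0216,  1.3499, -0.0885]), 'qvel': array([ 0.0001,  0.0013, -0.0017,  0.0018, -0.0007, -0.001 , -0.0001]), 'joint_torque': array([  0.0005, -62.3234,   0.0255, -38.9919,  -0.0612,   0.0391,
         0.0001]), 'tcp_pos': array([0.2466, 0.5739, 0.2218]), 'tool_rot': array([-3.0774,  1.5694, -1.9124]), 'force': array([-0.2009, -0.2276, -0.0663]), 'moment': array([-0.0342, -0.0083, -0.0339]), 'gripper_width': 0.08676084478258217}
scene {'fx': 580.1149106014241, 'fy': 580.1149106014241, 'cx': 318.107425484214, 'cy': 240.24645068509255, 'k1': -0.06884868993841084, 'R': array([[ 0.6284,  0.7778, -0.0073],
       [ 0.6159, -0.5033, -0.6061],
       [-0.4751,  0.3764, -0.7953]]), 't': array([-0.3782, -0.242 ,  1.604 ])}
gouge_grip [([280.3, 249.3, 336.9, 291.9], 0.74), ([208.9, 233.5, 374.1, 368.5], 0.26)]
drawer_mid [([330.8, 111.9, 450.9, 213.3], 0.96)]
gauge_grip [([146.2, 325.3, 181.1, 378.6], 0.89)]
gauge_foot [([146.0, 322.9, 179.0, 381.0], 0.63)]
mark []
panel [([209.4, 234.4, 371.1, 368.8], 0.88), ([1
[... 735 characters left out ...]
ark [([472.2, 235.5, 494.8, 289.5], 0.47)]
panel [([321.2, 177.1, 421.8, 304.6], 0.8)]
mallet [([471.5, 169.1, 518.7, 208.3], 0.61)]
sander [([414.4, 319.5, 439.3, 363.5], 0.59)]
tin [([378.3, 136.2, 410.2, 168.2], 0.9)]
wrist {'fx': 340.15823507864155, 'fy': 340.15823507864155, 'cx': 324.35182399721924, 'cy': 239.9022966021855, 'k1': 0.005274705674642865, 'tool_from_camera': array([[ 0.    , -0.2502,  0.9682, -0.1614],
       [-0.0005, -0.9682, -0.2502,  0.0678],
       [ 1.    , -0.0005, -0.0001,  0.    ],
       [ 0.    ,  0.    ,  0.    ,  1.    ]])}
gouge_grip []
drawer_mid [([197.2, 353.5, 284.5, 374.9], 0.84)]
gauge_grip []
gauge_foot []
mark []
panel []
mallet []
sander []
tin []
1.5
```

View pics/scene0.png

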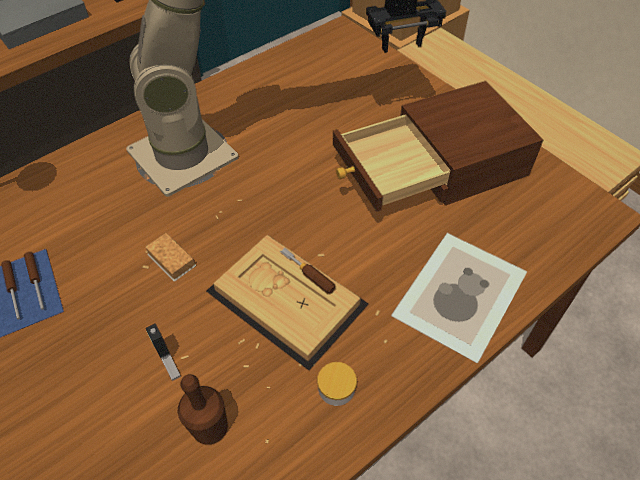

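View pics/top0.png

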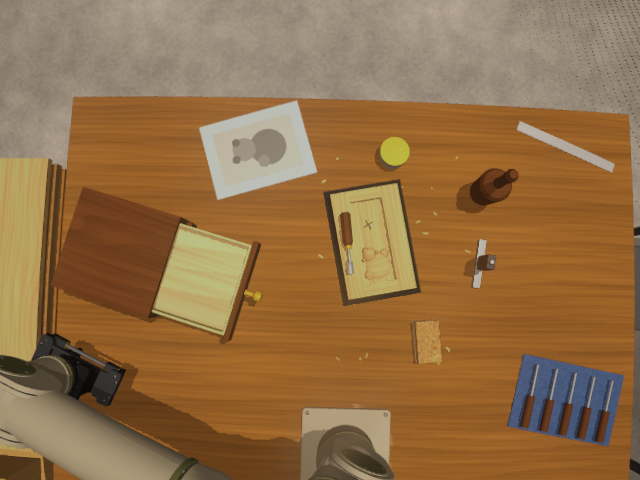

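View pics/wrist0.png

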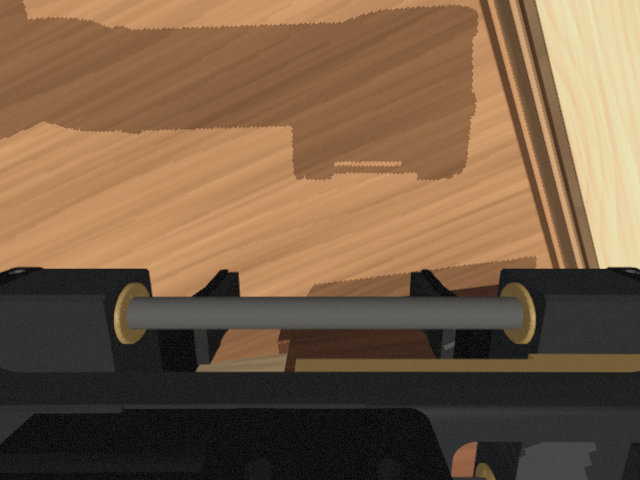

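```bash
cat > h.py <<'E'
import numpy as np,cv2
from scipy.spatial.transform import Rotation as Ro
np.set_printoptions(precision=4,suppress=True)
C={'scene':dict(f=580.1149106,cx=318.107425,cy=240.24645,k1=-0.06884869,R=np.array([[0.6284,0.7778,-0.0073],[0.6159,-0.5033,-0.6061],[-0.4751,0.3764,-0.7953]]),t=np.array([-0.3782,-0.242,1.604])),
'top':dict(f=500.2895,cx=317.54886,cy=247.72054,k1=-0.11426407,R=np.array([[0.0292,-0.9996,-0.0051],[-0.9967,-0.0288,-0.0759],[0.0757,0.0073,-0.9971]]),t=np.array([0.072,0.5376,1.292])),
}
for c in C.values(): # orthonormalise
    u,_,v=np.linalg.svd(c['R']); c['R']=u@v
TFC=np.array([[0,-0.2502,0.9682,-0.1614],[-0.0005,-0.9682,-0.2502,0.0678],[1,-0.0005,-0.0001,0],[0,0,0,1.]])
def wrist(pos,rpy):
    T=np.eye(4);T[:3,:3]=Ro.from_euler('xyz',rpy).as_matrix();T[:3,3]=pos
    W=np.linalg.inv(T@TFC)
    return dict(f=340.158235,cx=324.351824,cy=239.902297,k1=0.0052747,R=W[:3,:3],t=W[:3,3])
def cam(c): return C[c] if isinstance(c,str) else c
def proj(c,X):
    c=cam(c);p=np.atleast_2d(X)@c['R'].T+c['t'];s=p[:,:2]/p[:,2:]
    s=s*(1+c['k1']*(s**2).sum(1,keepdims=True))
    return s*c['f']+[c['cx'],c['cy']]
def ray(c,uv):
    c=cam(c);d=(np.array(uv,float)-[c['cx'],c['cy']])/c['f'];s=d.copy()
    for _ in range(20): s=d/(1+c['k1']*(s@s))
    return -c['R'].T@c['t'], c['R'].T@np.array([s[0],s[1],1.])
def onz(c,uv,z):
    o,d=ray(c,uv);return o+d*(z-o[2])/d[2]
def tri(obs): # list of (cam,uv)
    A=np.zeros((3,3));b=np.zeros(3);L=[]
    for c,uv in obs:
        o,d=ray(c,uv);d=d/np.linalg.norm(d);P=np.eye(3)-np.outer(d,d);A+=P;b+=P@o;L.append((P,o))
    X=np.linalg.solve(A,b);return X,[np.linalg.norm(P@(X-o)) for P,o in L]
E
python3 - <<'E'
import cv2
def crop(n,x0,y0,x1,y1,k,o):
    i=cv2.imread(f"pics/{n}.png")[y0:y1,x0:x1];cv2.imwrite(f"pics/{o}.png",cv2.resize(i,None,fx=k,fy=k,interpolation=cv2.INTER_CUBIC))
crop("scene0",200,225,380,375,4.4,"c1")
crop("top0",315,170,435,310,4.2,"c2")
crop("top0",145,210,275,345,4.4,"c3")
crop("scene0",325,105,460,215,5,"c4")
E
```

```text
(no output)
```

View pics/c1.png

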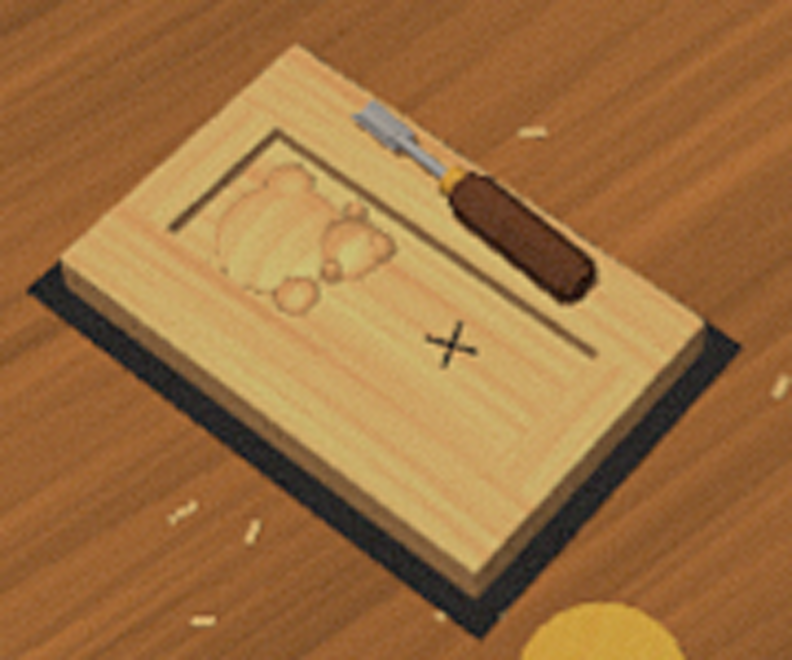

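View pics/c2.png

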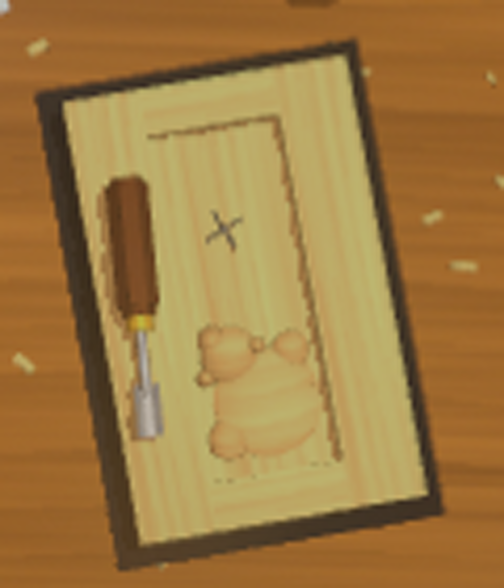

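View pics/c3.png

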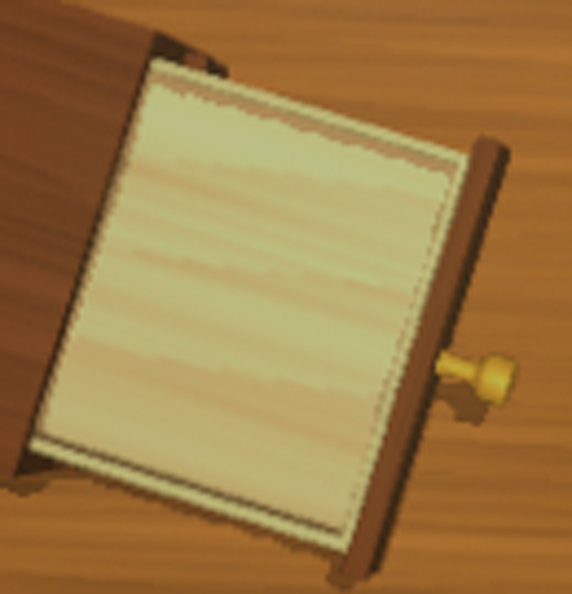

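View pics/c4.png

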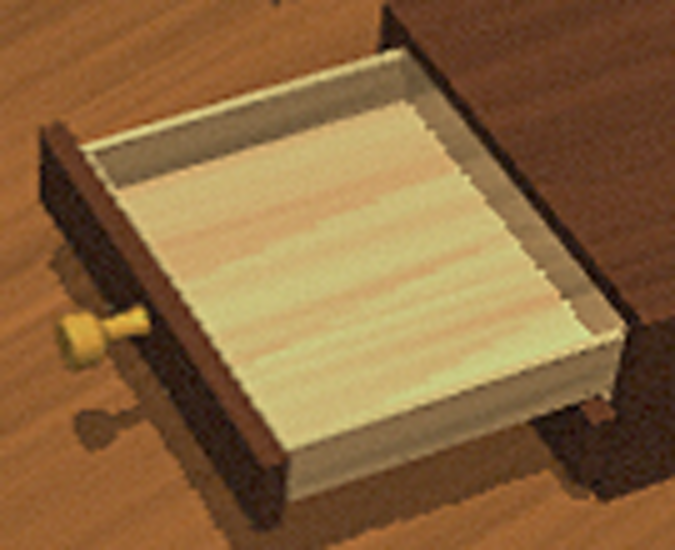

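Run:
```python
from h import *
S=lambda x,y:('scene',(x/4.4+200,y/4.4+225))
T=lambda x,y:('top',(x/4.2+315,y/4.2+170))
D=lambda x,y:('scene',(x/5+325,y/5+105))
E=lambda x,y:('top',(x/4.4+145,y/4.4+210))
P={'far +y':(S(703,328),T(65,102)),'near +y':(S(297,44),T(140,545)),'near -y':(S(62,264),T(434,496)),'far -y':(S(472,574),T(352,56)),
'cross':(S(452,344),T(224,230)),'hend':(S(582,284),T(128,180)),'ferr':(S(452,183),T(141,322)),'edge':(S(367,112),T(148,438)),
'dr wall near-front':(D(88,150),E(345,548)), 'wall front far':(D(288,450),E(468,160)),'chest near':(D(405,52),E(32,448)),'chest far':(D(622,330),E(155,62)),
'knob':(D(78,338),E(498,378)),'floor nearfront':(D(118,190),E(340,532))}
for k,v in P.items():
    X,r=tri(v);print(k,X,np.array(r)*1000)
pk=[tri(P[k])[0] for k in ['far +y','near +y','near -y','far -y']]
for i in range(4): print(np.linalg.norm(pk[i]-pk[(i+1)%4]))
pc=np.mean(pk,0);print('panel c',pc)
a=pk[0]-pk[1];b=pk[3]-pk[2];print('yaw',np.arctan2(a[1],a[0]),np.arctan2(b[1],b[0]))
# gauge in top box and scene
for uv in [(487,262)]: print(onz('top',uv,0.1))
```

```text
far +y [0.6775 0.0577 0.0244] [0.1117 0.1117]
near +y [0.4022 0.0043 0.0266] [0.6911 0.6911]
near -y [ 0.4389 -0.1754  0.0253] [3.5848 3.5848]
far -y [ 0.7122 -0.1202  0.0313] [2.0142 2.0142]
cross [ 0.6008 -0.0441  0.0169] [0.866 0.866]
hend [0.6271 0.0186 0.0429] [1.2077 1.2077]
ferr [0.5384 0.0072 0.0432] [0.3598 0.3598]
edge [0.4685 0.0021 0.0357] [1.3609 1.3609]
dr wall near-front [0.3112 0.3132 0.1039] [2.8975 2.8975]
wall front far [0.5291 0.2519 0.1045] [2.4065 2.4065]
chest near [0.36   0.4933 0.1041] [2.8721 2.8721]
chest far [0.578  0.4299 0.1088] [0.7151 0.7151]
knob [0.4064 0.2296 0.0966] [0.0226 0.0226]
floor nearfront [0.3189 0.3244 0.0746] [5.8567 5.8567]
0.28046962599643177
0.18342717321727645
0.27889576581753395
0.18137588254193632
panel c [ 0.5577 -0.0584  0.0269]
yaw 0.19139559994462355 0.19916651192131413
[ 0.5058 -0.3356  0.1   ]
```

```bash
cat >> h.py <<'E'
def Rdes(yz): # tool x down, z axis horizontal at yaw yz
    x=np.array([0,0,-1.]);z=np.array([np.cos(yz),np.sin(yz),0]);return np.stack([x,np.cross(z,x),z],1)
def plan(pos,rpy,target,yz,n=None,Rt=None):
    R=Ro.from_euler('xyz',rpy).as_matrix();Rt=Rdes(yz) if Rt is None else Rt
    rv=Ro.from_matrix(R.T@Rt).as_rotvec(degrees=True)
    d=np.array(target)-pos;
    m=max(np.linalg.norm(d)/0.040,np.linalg.norm(rv)/7.0)
    n=n or int(np.ceil(m))
    print('n',n,'min',round(m,2),'dist',np.linalg.norm(d),'rv',rv)
    # per-row constant world velocity, rotating
    Rk=R.copy();st=Ro.from_rotvec(rv/n,degrees=True).as_matrix()
    for k in range(n):
        print(np.round(Rk.T@d/n*100,2).tolist(),np.round(rv/n,2).tolist());Rk=Rk@st
E
python3 - <<'E'
from h import *
pos=[.2466,.5739,.2218];rpy=[-3.0774,1.5694,-1.9124]
R=Ro.from_euler('xyz',rpy).as_matrix();print(R, np.arctan2(R[1,2],R[0,2]))
for yz in (np.pi/2-3.03,-np.pi/2-3.03+2*np.pi):
  plan(np.array(pos),rpy,[0.583,0.0135,0.16],yz)
E
```

```text
[[-0.0005 -0.9188  0.3948]
 [-0.0013  0.3948  0.9188]
 [-1.     -0.0001 -0.0014]] 1.1649999375925972
n 22 min 21.48 dist 0.656530547651821 rv [150.3558  -0.021    0.1065]
[0.28, -2.41, -1.74] [6.83, -0.0, 0.0]
[0.28, -2.6, -1.44] [6.83, -0.0, 0.0]
[0.28, -2.75, -1.12] [6.83, -0.0, 0.0]
[0.28, -2.87, -0.78] [6.83, -0.0, 0.0]
[0.28, -2.94, -0.44] [6.83, -0.0, 0.0]
[0.28, -2.97, -0.08] [6.83, -0.0, 0.0]
[0.28, -2.96, 0.27] [6.83, -0.0, 0.0]
[0.28, -2.91, 0.62] [6.83, -0.0, 0.0]
[0.28, -2.81, 0.96] [6.83, -0.0, 0.0]
[0.28, -2.68, 1.29] [6.83, -0.0, 0.0]
[0.28, -2.5, 1.6] [6.83, -0.0, 0.0]
[0.28, -2.3, 1.89] [6.83, -0.0, 0.0]
[0.28, -2.05, 2.15] [6.83, -0.0, 0.0]
[0.28, -1.78, 2.38] [6.83, -0.0, 0.0]
[0.28, -1.49, 2.57] [6.83, -0.0, 0.0]
[0.28, -1.17, 2.73] [6.83, -0.0, 0.0]
[0.28, -0.84, 2.85] [6.83, -0.0, 0.0]
[0.28, -0.49, 2.93] [6.83, -0.0, 0.0]
[0.28, -0.14, 2.97] [6.83, -0.0, 0.0]
[0.28, 0.21, 2.96] [6.83, -0.0, 0.0]
[0.28, 0.56, 2.92] [6.83, -0.0, 0.0]
[0.28, 0.91, 2.83] [6.83, -0.0, 0.0]
n 17 min 16.41 dist 0.656530547651821 rv [-29.6442  -0.0794  -0.0156]
[0.37, -3.12, -2.25] [-1.74, -0.0, -0.0]
[0.37, -3.05, -2.34] [-1.74, -0.0, -0.0]
[0.37, -2.98, -2.43] [-1.74, -0.0, -0.0]
[0.37, -2.9, -2.52] [-1.74, -0.0, -0.0]
[0.37, -2.82, -2.61] [-1.74, -0.0, -0.0]
[0.37, -2.74, -2.69] [-1.74, -0.0, -0.0]
[0.37, -2.66, -2.78] [-1.74, -0.0, -0.0]
[0.37, -2.57, -2.86] [-1.74, -0.0, -0.0]
[0.37, -2.49, -2.93] [-1.74, -0.0, -0.0]
[0.37, -2.4, -3.01] [-1.74, -0.0, -0.0]
[0.37, -2.3, -3.08] [-1.74, -0.0, -0.0]
[0.36, -2.21, -3.15] [-1.74, -0.0, -0.0]
[0.36, -2.11, -3.21] [-1.74, -0.0, -0.0]
[0.36, -2.01, -3.28] [-1.74, -0.0, -0.0]
[0.36, -1.91, -3.34] [-1.74, -0.0, -0.0]
[0.36, -1.81, -3.39] [-1.74, -0.0, -0.0]
[0.36, -1.71, -3.45] [-1.74, -0.0, -0.0]
```

Run:
```python
from h import *
pos=[.2466,.5739,.2218];rpy=[-3.0774,1.5694,-1.9124]
plan(np.array(pos),rpy,[0.62,0.0135,0.18],1.68,n=18)
```

```text
n 18 min 16.87 dist 0.6747021268678497 rv [-29.5073  -0.0794  -0.0155]
[0.24, -3.13, -2.04] [-1.64, -0.0, -0.0]
[0.24, -3.08, -2.13] [-1.64, -0.0, -0.0]
[0.24, -3.01, -2.22] [-1.64, -0.0, -0.0]
[0.23, -2.95, -2.3] [-1.64, -0.0, -0.0]
[0.23, -2.88, -2.39] [-1.64, -0.0, -0.0]
[0.23, -2.81, -2.47] [-1.64, -0.0, -0.0]
[0.23, -2.74, -2.55] [-1.64, -0.0, -0.0]
[0.23, -2.67, -2.62] [-1.64, -0.0, -0.0]
[0.23, -2.59, -2.7] [-1.64, -0.0, -0.0]
[0.23, -2.51, -2.77] [-1.64, -0.0, -0.0]
[0.23, -2.43, -2.84] [-1.64, -0.0, -0.0]
[0.23, -2.35, -2.91] [-1.64, -0.0, -0.0]
[0.23, -2.26, -2.98] [-1.64, -0.0, -0.0]
[0.23, -2.18, -3.04] [-1.64, -0.0, -0.0]
[0.23, -2.09, -3.1] [-1.64, -0.0, -0.0]
[0.23, -2.0, -3.16] [-1.64, -0.0, -0.0]
[0.23, -1.91, -3.22] [-1.64, -0.0, -0.0]
[0.23, -1.82, -3.27] [-1.64, -0.0, -0.0]
```

>>> arm_command(steps=[-1, 0, -3.1, -2.0, -1.6, 0, 0, -1, 0, -3.1, -2.1, -1.6, 0, 0, -1, 0, -3.0, -2.2, -1.6, 0, 0, -1, 0, -3.0, -2.3, -1.6, 0, 0, -1, 0, -2.9, -2.4, -1.6, 0, 0, -1, 0, -2.8, -2.5, -1.6, 0, 0, -1, 0, -2.7, -2.6, -1.6, 0, 0, -1, 0, -2.7, -2.6, -1.6, 0, 0])

```text
time_s: 2.17
tcp_pos: [0.4126, 0.3237, 0.2208]
tool_rot: [0.854, 1.566, 2.269]
force: [1.0, 1.9, 0.2]
gripper_width: 0.0873
```

Run:
```python
from bench import arm
from h import *
s=arm.observe();print(s['tcp_pos'],s['tool_rot'],s['joint_positions'],s['qvel'])
im=arm.get_image('wrist');cv2.imwrite("pics/w1.png",im["frame"][:,:,::-1])
plan(s['tcp_pos'],s['tool_rot'],[0.62,0.0135,0.18],1.68)
```

```text
[0.4126 0.3237 0.2208] [0.854  1.5656 2.2686] [-0.8296  0.1097  0.0871  1.7336 -0.0153  1.2985  0.6756] [ 0.5486 -0.1003  0.3639  0.1128 -0.0339 -0.0172  1.2656]
n 10 min 9.38 dist 0.37537355620739754 rv [-15.2085   0.224   -0.197 ]
[0.39, -2.53, -2.74] [-1.52, 0.02, -0.02]
[0.39, -2.46, -2.81] [-1.52, 0.02, -0.02]
[0.39, -2.38, -2.87] [-1.52, 0.02, -0.02]
[0.39, -2.31, -2.94] [-1.52, 0.02, -0.02]
[0.4, -2.23, -3.0] [-1.52, 0.02, -0.02]
[0.4, -2.15, -3.05] [-1.52, 0.02, -0.02]
[0.4, -2.06, -3.11] [-1.52, 0.02, -0.02]
[0.4, -1.98, -3.16] [-1.52, 0.02, -0.02]
[0.4, -1.9, -3.21] [-1.52, 0.02, -0.02]
[0.41, -1.81, -3.26] [-1.52, 0.02, -0.02]
```

View pics/w1.png

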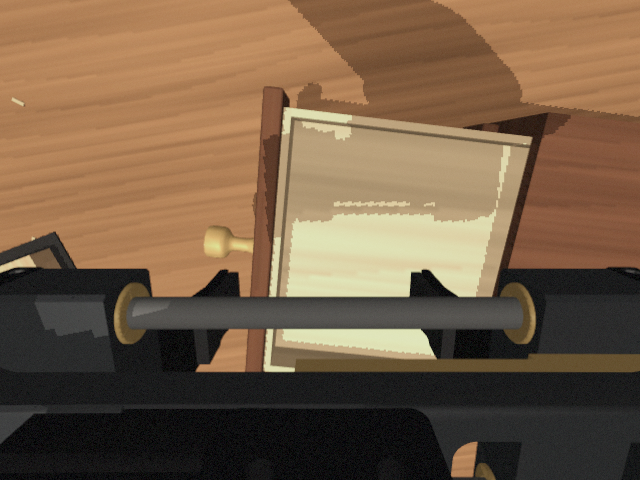

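Run:
```python
from h import *
w=wrist([0.4126,0.3237,0.2208],[0.854,1.5656,2.2686])
for n,uv,z in [('front-near wall top outer',(284,110),.1045),('chest near',(532,137),.1045),('floor nf',(297,122),.0715),('floor far front',(275,345),.0715),('front board top L near',(264,88),.113)]:
    print(n,onz(w,uv,z))
S=lambda x,y:('scene',(x/5+325,y/5+105));E=lambda x,y:('top',(x/4.4+145,y/4.4+210))
print(tri([(w,(284,110)),S(88,150)]),tri([(w,(284,110)),S(88,150),E(345,548)]))
print(tri([(w,(532,137)),S(405,52)]))
print(tri([(w,(297,122)),S(118,190)]))
```

```text
front-near wall top outer [0.3096 0.309  0.1045]
chest near [0.3595 0.497  0.1045]
floor nf [0.3166 0.3154 0.0715]
floor far front [0.526  0.2552 0.0715]
front board top L near [0.2936 0.2981 0.113 ]
(array([0.3126, 0.3114, 0.1074]), [np.float64(0.0033472181428946075), np.float64(0.003347218142894478)]) (array([0.3114, 0.3113, 0.1064]), [np.float64(0.0025428840561805897), np.float64(0.0042556862331029), np.float64(0.001843495367809907)])
(array([0.3596, 0.4983, 0.1019]), [np.float64(0.00023860525901640622), np.float64(0.00023860525901635754)])
(array([0.3225, 0.3203, 0.082 ]), [np.float64(0.006457325308061034), np.float64(0.006457325308060928)])
```

>>> arm_command(steps=[-1, 0.4, -2.5, -2.7, -1.5, 0, 0, -1, 0.4, -2.5, -2.8, -1.5, 0, 0, -1, 0.4, -2.4, -2.9, -1.5, 0, 0, -1, 0.4, -2.3, -2.9, -1.5, 0, 0, -1, 0.4, -2.2, -3.0, -1.5, 0, 0, -1, 0.4, -2.1, -3.0, -1.5, 0, 0, -1, 0.4, -2.1, -3.1, -1.5, 0, 0, -1, 0.4, -2.0, -3.1, -1.5, 0, 0, -1, 0.4, -1.9, -3.2, -1.5, 0, 0, -1, 0.4, -1.8, -3.2, -1.5, 0, 0])

```text
time_s: 3.05
tcp_pos: [0.6278, 0.0057, 0.1821]
tool_rot: [-0.709, 1.562, 0.979]
force: [1.2, -0.1, 0.7]
gripper_width: 0.087
```

Run:
```python
from bench import arm
from h import *
s=arm.observe();print(s['tcp_pos'],s['tool_rot'],s['joint_positions'],s['qvel'])
im=arm.get_image('wrist');cv2.imwrite("pics/w2.png",im["frame"][:,:,::-1])
s=arm.observe();print(s['tcp_pos'],s['tool_rot'])
for q in ['gouge_grip','mark']:print(q,arm.boxes_of('wrist',q)[:2])
```

```text
[0.6278 0.0057 0.1821] [-0.7087  1.5621  0.9791] [-0.342   0.3644  0.3388  1.5307 -0.1321  1.263   1.7035] [ 0.6531  0.6018  0.1357 -0.633  -0.2483  0.0741  1.1187]
[ 0.6299 -0.0029  0.1809] [-1.261   1.565   0.4215]
gouge_grip [{'extent': [324.3, 30.9, 356.8, 234.6], 'score': 0.94}]
mark [{'extent': [265.0, 176.6, 287.3, 199.2], 'score': 0.72}]
```

View pics/w2.png

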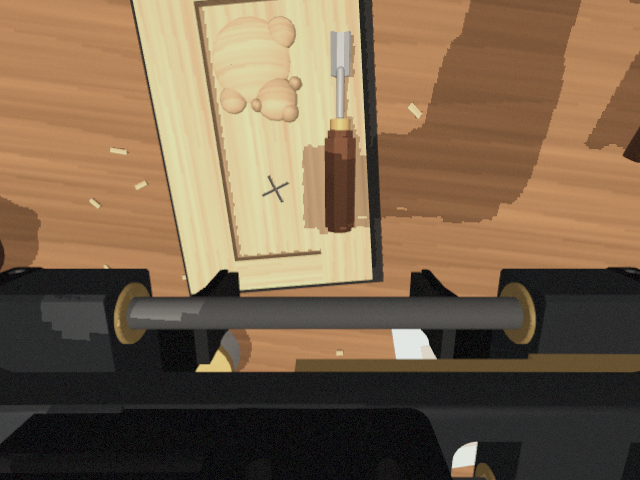

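Run:
```python
from h import *
w=wrist([0.6278,0.0057,0.1821],[-0.7087,1.5621,0.9791])
S=lambda x,y:('scene',(x/4.4+200,y/4.4+225));T=lambda x,y:('top',(x/4.2+315,y/4.2+170))
for n,uv,s,t in [('cross',(275,189),S(452,344),T(224,230)),('far+y',(372,281),S(703,328),T(65,102)),('far-y',(190,293),S(472,574),T(352,56)),('hend',(340,231),S(582,284),T(128,180)),('hfer',(341,130),S(460,190),T(141,315)),('edge',(341,32),S(367,112),T(148,438))]:
    print(n,tri([(w,uv),s]),tri([(w,uv),s,(t)])[0], [onz(w,uv,z) for z in (.02,.033,.045)])
```

```text
cross (array([ 0.6009, -0.0435,  0.0166]), [np.float64(0.00034474729585548015), np.float64(0.00034474729585543505)]) [ 0.6007 -0.044   0.0167] [array([ 0.6003, -0.0434,  0.02  ]), array([ 0.5986, -0.0418,  0.033 ]), array([ 0.5971, -0.0403,  0.045 ])]
far+y (array([0.6786, 0.0588, 0.0262]), [np.float64(0.0017736933889452029), np.float64(0.0017736933889451337)]) [0.6781 0.0584 0.0264] [array([0.6816, 0.0618, 0.02  ]), array([0.6767, 0.0592, 0.033 ]), array([0.6722, 0.0568, 0.045 ])]
far-y (array([ 0.7119, -0.1179,  0.0281]), [np.float64(0.00025404312429925786), np.float64(0.0002540431242990121)]) [ 0.7119 -0.1194  0.0287] [array([ 0.7157, -0.1211,  0.02  ]), array([ 0.7094, -0.1163,  0.033 ]), array([ 0.7036, -0.112 ,  0.045 ])]
hend (array([0.628 , 0.0203, 0.043 ]), [np.float64(0.0007304188310169274), np.float64(0.0007304188310168802)]) [0.6275 0.0193 0.0435] [array([0.6336, 0.0228, 0.02  ]), array([0.6306, 0.0218, 0.033 ]), array([0.6279, 0.0208, 0.045 ])]
hfer (array([0.5411, 0.0104, 0.0369]), [np.float64(0.0005748561660681513), np.float64(0.0005748561660682233)]) [0.5425 0.0089 0.0407] [array([0.5404, 0.0117, 0.02  ]), array([0.5412, 0.0111, 0.033 ]), array([0.5419, 0.0105, 0.045 ])]
edge (array([0.4684, 0.0022, 0.0362]), [np.float64(0.0014794030146869995), np.float64(0.001479403014686899)]) [0.4682 0.0018 0.0362] [array([0.4623, 0.0015, 0.02  ]), array([0.4662, 0.0013, 0.033 ]), array([0.4698, 0.0012, 0.045 ])]
```

Run:
```python
from bench import arm
from h import *
s=arm.observe();print(s['tcp_pos'],s['tool_rot'],s['qvel'],s['time_s'])
plan(s['tcp_pos'],s['tool_rot'],[0.583,0.0155,0.085],1.687)
```

```text
[0.6275 0.0035 0.1813] [-0.7069  1.5644  0.9741] [-0.0508 -0.0334 -0.0513  0.0249 -0.0097  0.0047 -0.0376] 3.2
n 3 min 2.67 dist 0.10675723103710086 rv [-0.3424  0.2766  0.2377]
[3.21, 1.44, 0.55] [-0.11, 0.09, 0.08]
[3.21, 1.44, 0.55] [-0.11, 0.09, 0.08]
[3.21, 1.43, 0.56] [-0.11, 0.09, 0.08]
```

>>> arm_command(steps=[-1, 2.4, 1.1, 0.4, -0.1, 0.1, 0.1, -1, 2.4, 1.1, 0.4, -0.1, 0.1, 0.1, -1, 2.4, 1.1, 0.4, -0.1, 0, 0, -1, 2.4, 1.1, 0.4, 0, 0, 0, -1, 0, 0, 0, 0, 0, 0])

```text
time_s: 3.62
tcp_pos: [0.5815, 0.0206, 0.0836]
tool_rot: [-0.949, 1.565, 0.739]
force: [-1.2, -0.8, -0.3]
gripper_width: 0.0869
```

Run:
```python
from bench import arm
from h import *
s=arm.observe();print(s['tcp_pos'],s['tool_rot'],s['force'],s['time_s'])
im=arm.get_image('wrist');cv2.imwrite("pics/w3.png",im["frame"][:,:,::-1])
plan(s['tcp_pos'],s['tool_rot'],[0.583,0.0155,0.036],1.687,n=3)
print(proj(wrist(s['tcp_pos'],s['tool_rot']),[[0.628,.0208,.043],[.5418,.0107,.043],[.583,.0155,.043]]))
```

```text
[0.5815 0.0206 0.0836] [-0.9494  1.5646  0.7392] [-1.2188 -0.7571 -0.2873] 3.6167
n 3 min 1.2 dist 0.04787034762442532 rv [0.0914 0.2075 0.2893]
[1.59, -0.02, -0.18] [0.03, 0.07, 0.1]
[1.59, -0.03, -0.18] [0.03, 0.07, 0.1]
[1.59, -0.03, -0.18] [0.03, 0.07, 0.1]
[[316.1818 330.3781]
 [315.3861 198.9998]
 [315.7452 265.186 ]]
```

View pics/w3.png

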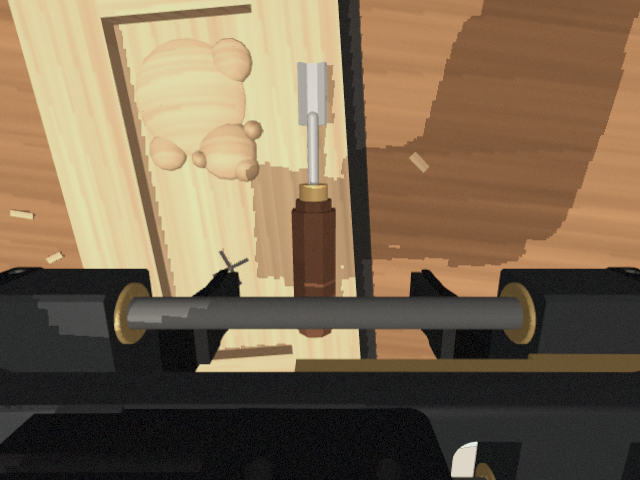

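>>> arm_command(steps=[-1, 1.6, 0, -0.2, 0, 0.1, 0.1, -1, 1.6, 0, -0.2, 0, 0.1, 0.1, -1, 1.6, 0, -0.2, 0, 0, 0.1, -1, 0, 0, 0, 0, 0, 0])

```text
time_s: 4.0
tcp_pos: [0.5912, 0.0185, 0.0451]
tool_rot: [-1.45, 1.556, 0.242]
force: [-0.1, -0.9, -0.7]
gripper_width: 0.0871
```

Run:
```python
from bench import arm
from h import *
s=arm.observe();print(s['tcp_pos'],s['tool_rot'],s['force'],s['moment'],s['joint_positions'],s['qvel'],s['time_s'])
print(Ro.from_euler('xyz',s['tool_rot']).as_matrix())
plan(s['tcp_pos'],s['tool_rot'],[0.583,0.0145,0.036],1.687,n=3)
```

```text
[0.5912 0.0185 0.0451] [-1.4504  1.5564  0.2421] [-0.1248 -0.8954 -0.667 ] [ 0.0066  0.1137 -0.0602] [-0.3571  0.4183  0.3047  1.7684 -0.1519  0.9633  1.7007] [-0.0107 -0.046   0.0039 -0.0692  0.0118  0.0542 -0.0191] 4.0
[[ 0.0139 -0.9925 -0.1215]
 [ 0.0034 -0.1214  0.9926]
 [-0.9999 -0.0143  0.0017]]
n 3 min 0.32 dist 0.012880760534289382 rv [0.318  0.101  0.8162]
[0.3, 0.29, -0.1] [0.11, 0.03, 0.27]
[0.3, 0.29, -0.1] [0.11, 0.03, 0.27]
[0.3, 0.29, -0.1] [0.11, 0.03, 0.27]
```

>>> arm_command(steps=[-1, 0.4, 0.5, -0.2, 0, 0, 0.4, -1, 0.4, 0.4, -0.2, 0, 0, 0.4, -1, 0.2, 0, 0, 0, 0, 0, -1, 0, 0, 0, 0, 0, 0])

```text
time_s: 4.33
tcp_pos: [0.5864, 0.0144, 0.0401]
tool_rot: [-1.224, 1.564, 0.469]
force: [-0.8, -0.5, 0.6]
gripper_width: 0.0872
```

Run:
```python
from bench import arm
from h import *
s=arm.observe();print(s['tcp_pos'],s['tool_rot'],s['force'],s['qvel'],s['time_s'])
plan(s['tcp_pos'],s['tool_rot'],[0.583,0.0145,0.035],1.687,n=1)
```

```text
[0.5864 0.0144 0.0401] [-1.2242  1.5641  0.4692] [-0.8258 -0.4726  0.5577] [ 0.0023 -0.0144  0.008  -0.0103  0.0052  0.0154 -0.0006] 4.3333
n 1 min 0.15 dist 0.006167540124928096 rv [0.367  0.1306 0.358 ]
[0.51, 0.34, 0.05] [0.37, 0.13, 0.36]
```

>>> arm_command(steps=[-1, 0.7, 0.4, 0, 0.3, 0, 0.3, -1, 0, 0, 0, 0, 0, 0, 1, 0, 0, 0, 0, 0, 0, 1, 0, 0, 0, 0, 0, 0, 1, 0, 0, 0, 0, 0, 0, 1, 0, 0, 0, 0, 0, 0, 1, 0, 0, 0, 0, 0, 0, 1, 0, 0, 0, 0, 0, 0])

```text
time_s: 5.0
tcp_pos: [0.5832, 0.0142, 0.0344]
tool_rot: [-0.891, 1.567, 0.797]
force: [-0.5, 0.1, -0.1]
gripper_width: 0.0548
```

Run:
```python
from bench import arm
from h import *
s=arm.observe();print(s['tcp_pos'],s['tool_rot'],s['force'],s['gripper_width'],s['time_s'])
im=arm.get_image('wrist');cv2.imwrite("pics/w4.png",im["frame"][:,:,::-1])
```

```text
[0.5832 0.0142 0.0344] [-0.8912  1.5666  0.7965] [-0.5111  0.1449 -0.1056] 0.05483012370026322 5.0
```

View pics/w4.png

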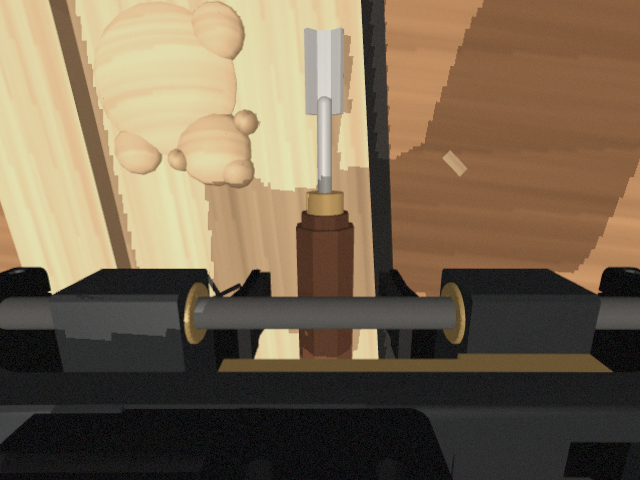

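>>> arm_command(steps=[1, 0, 0, 0, 0, 0, 0, 1, 0, 0, 0, 0, 0, 0, 1, 0, 0, 0, 0, 0, 0, 1, 0, 0, 0, 0, 0, 0, 1, 0, 0, 0, 0, 0, 0, 1, 0, 0, 0, 0, 0, 0, 1, 0, 0, 0, 0, 0, 0, 1, 0, 0, 0, 0, 0, 0])

```text
time_s: 5.72
tcp_pos: [0.5833, 0.0143, 0.0345]
tool_rot: [-0.894, 1.566, 0.793]
force: [-0.6, -0.0, -0.0]
gripper_width: 0.0255
```

Run:
```python
from h import *
R=Rdes(1.687); rpy=Ro.from_matrix(R).as_euler('xyz')
plan(np.array([.583,.0143,.135]),[-0.894,1.566,0.793],[.4787,.3574,.17],1.30,n=11)
```

```text
n 11 min 9.01 dist 0.36030695247247174 rv [22.1734  0.2114  0.1783]
[-0.31, 0.58, 3.21] [2.02, 0.02, 0.02]
[-0.31, 0.69, 3.19] [2.02, 0.02, 0.02]
[-0.31, 0.8, 3.16] [2.02, 0.02, 0.02]
[-0.31, 0.91, 3.13] [2.02, 0.02, 0.02]
[-0.31, 1.02, 3.1] [2.02, 0.02, 0.02]
[-0.31, 1.13, 3.06] [2.02, 0.02, 0.02]
[-0.32, 1.24, 3.02] [2.02, 0.02, 0.02]
[-0.32, 1.34, 2.97] [2.02, 0.02, 0.02]
[-0.32, 1.45, 2.92] [2.02, 0.02, 0.02]
[-0.32, 1.55, 2.87] [2.02, 0.02, 0.02]
[-0.32, 1.65, 2.81] [2.02, 0.02, 0.02]<sys>:0: UserWarning: Gimbal lock detected. Setting third angle to zero since it is not possible to uniquely determine all angles.
```

>>> arm_command(steps=[1, -2.0, 0, 0, 0, 0, 0, 1, -3.0, 0, 0, 0, 0, 0, 1, -3.0, 0, 0, 0, 0, 0, 1, -2.5, 0, 0, 0, 0, 0, 1, -1, 0, 0, 0, 0, 0])

```text
time_s: 6.13
tcp_pos: [0.5798, 0.0135, 0.1496]
tool_rot: [1.268, 1.565, 2.956]
force: [0.5, 0.0, 0.0]
gripper_width: 0.0258
```

>>> arm_command(steps=[1, -0.2, 0.6, 3.2, 2.0, 0, 0, 1, -0.2, 0.7, 3.2, 2.0, 0, 0, 1, -0.2, 0.8, 3.2, 2.0, 0, 0, 1, -0.2, 0.9, 3.1, 2.0, 0, 0, 1, -0.2, 1.0, 3.1, 2.0, 0, 0, 1, -0.2, 1.1, 3.1, 2.0, 0, 0, 1, -0.2, 1.2, 3.0, 2.0, 0, 0, 1, -0.2, 1.3, 3.0, 2.0, 0, 0, 1, -0.2, 1.4, 2.9, 2.0, 0, 0, 1, -0.2, 1.3, 2.3, 2.0, 0, 0, 1, 0, 0.5, 1.0, 1.0, 0, 0, 1, 0, 0, 0, 0, 0, 0])

```text
time_s: 7.13
tcp_pos: [0.4824, 0.3428, 0.1669]
tool_rot: [1.973, 1.565, -3.013]
force: [-0.7, -1.0, -0.8]
gripper_width: 0.0256
```

Run:
```python
from bench import arm
from h import *
s=arm.observe();print(s['tcp_pos'],s['tool_rot'],s['force'],s['gripper_width'],s['qvel'],s['time_s'])
im=arm.get_image('wrist');cv2.imwrite("pics/w5.png",im["frame"][:,:,::-1])
plan(s['tcp_pos'],s['tool_rot'],[.4787,.3574,.12],1.30,n=3)
```

```text
[0.4824 0.3428 0.1669] [ 1.9733  1.565  -3.0128] [-0.682  -1.003  -0.8432] 0.025578039569944984 [-0.0163  0.0061  0.0035  0.0112 -0.0016 -0.0019  0.0224] 7.1333
n 3 min 1.23 dist 0.04926124997763014 rv [-0.1685 -0.1305 -0.3079]
[1.56, 0.24, 0.44] [-0.06, -0.04, -0.1]
[1.56, 0.24, 0.44] [-0.06, -0.04, -0.1]
[1.56, 0.25, 0.44] [-0.06, -0.04, -0.1]
```

View pics/w5.png

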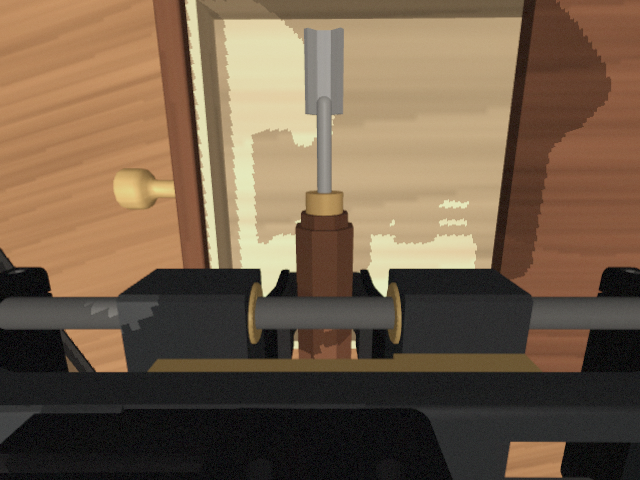

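>>> arm_command(steps=[1, 1.6, 0.3, 0.5, 0, 0, 0, 1, 2.0, 0.3, 0.5, 0, 0, -0.2, 1, 2.0, 0.2, 0.4, 0, 0, -0.2, 1, 1.2, 0, 0, 0, 0, 0, 1, 0.3, 0, 0, 0, 0, 0, 1, 0, 0, 0, 0, 0, 0])

```text
time_s: 7.68
tcp_pos: [0.4828, 0.348, 0.0918]
tool_rot: [-2.528, 1.563, -1.235]
force: [0.2, -0.7, 0.1]
gripper_width: 0.0255
```

Run:
```python
from bench import arm
from h import *
s=arm.observe();print(s['tcp_pos'],s['tool_rot'],s['force'],s['gripper_width'],s['qvel'],s['time_s'])
plan(s['tcp_pos'],s['tool_rot'],[.4787,.3574,.08],1.30,n=1)
```

```text
[0.4828 0.348  0.0918] [-2.5277  1.5632 -1.2347] [ 0.2135 -0.7055  0.1193] 0.025546771055710477 [0.0205 0.0022 0.0119 0.0157 0.0044 0.0003 0.0163] 7.6833
n 1 min 0.39 dist 0.015640647882365893 rv [-0.3999 -0.3551  0.2484]
[1.17, 0.66, 0.8] [-0.4, -0.36, 0.25]
```

>>> arm_command(steps=[1, 0.6, 0.4, 0.7, -0.3, -0.2, 0.2, 1, 0.5, 0.2, 0.4, 0, -0.1, 0, 1, 0.3, 0, 0, 0, 0, 0, 1, 0, 0, 0, 0, 0, 0])

```text
time_s: 8.02
tcp_pos: [0.4825, 0.3603, 0.0799]
tool_rot: [-0.706, 1.566, 0.59]
force: [0.7, 0.1, -0.3]
gripper_width: 0.0256
```

>>> arm_command(steps=[1, 0.3, 0, 0, 0, 0, 0, 1, 0.2, 0, 0, 0, 0, 0, 1, 0, 0, 0, 0, 0, 0])

```text
time_s: 8.27
tcp_pos: [0.4841, 0.3648, 0.0803]
tool_rot: [-0.4, 1.557, 0.898]
force: [0.9, -0.1, -0.5]
gripper_width: 0.0258
```

>>> arm_command(steps=[1, 0.5, 0, 0, 0, 0, 0.3, 1, 0, 0, 0, 0, 0, 0])

```text
time_s: 8.43
tcp_pos: [0.4858, 0.3686, 0.08]
tool_rot: [-0.132, 1.549, 1.167]
force: [-0.1, -0.1, -1.4]
gripper_width: 0.0258
```

Run:
```python
from bench import arm
from h import *
s=arm.observe();print(s['tcp_pos'],s['tool_rot'],s['force'],s['moment'],s['gripper_width'],s['qvel'],s['time_s'])
im=arm.get_image('wrist');cv2.imwrite("pics/w6.png",im["frame"][:,:,::-1])
im=arm.get_image('scene');cv2.imwrite("pics/s6.png",cv2.resize(im["frame"][90:240,310:490,::-1],None,fx=4,fy=4))
plan(s['tcp_pos'],s['tool_rot'],[.482,.362,.0775],1.30,n=1)
```

```text
[0.4858 0.3686 0.08  ] [-0.1325  1.5494  1.1674] [-0.0526 -0.0982 -1.4136] [-0.0306 -0.0157  0.0623] 0.02582614417036239 [-0.0028 -0.0227  0.0009 -0.0141  0.0119  0.0101 -0.0055] 8.4333
n 1 min 0.2 dist 0.008018802928126215 rv [-0.0088  1.2168  0.1622]
[0.23, 0.19, -0.74] [-0.01, 1.22, 0.16]
```

View pics/w6.png

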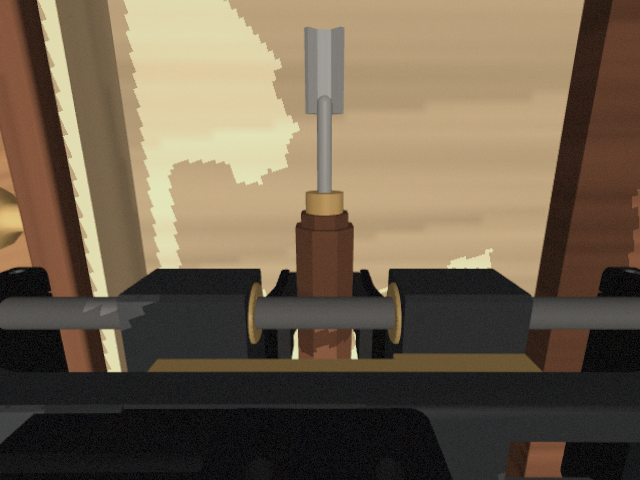

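View pics/s6.png

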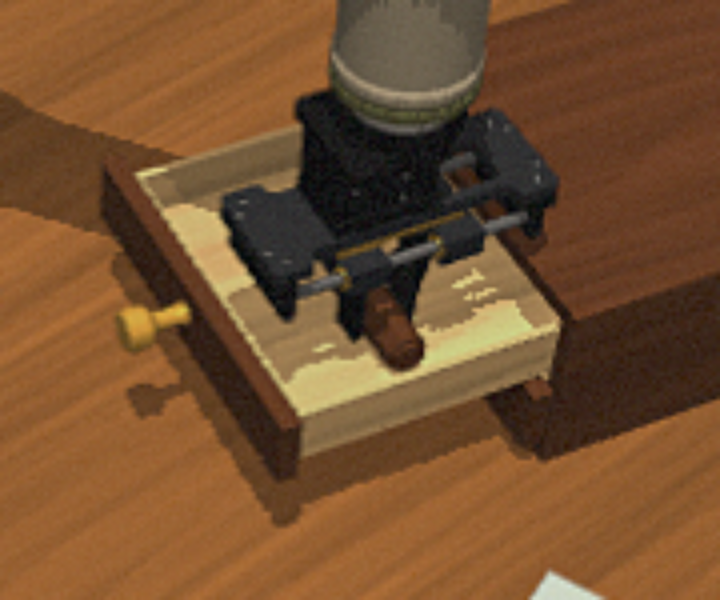

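>>> arm_command(steps=[1, 0, 0.1, -0.7, 0, 1.2, 0.1, 1, 0, 0, 0, 0, 0.3, 0, 1, 0.6, 0, 0, 0, 0, 0])

```text
time_s: 8.78
tcp_pos: [0.4838, 0.3626, 0.0769]
tool_rot: [-2.572, 1.566, -1.272]
force: [-9.2, 2.7, 49.5]
gripper_width: 0.0257
```

Run:
```python
from bench import arm
from h import *
s=arm.observe();print(s['tcp_pos'],s['tool_rot'],s['force'],s['moment'],s['gripper_width'],s['qvel'],s['time_s'])
plan(s['tcp_pos'],s['tool_rot'],[.482,.362,.0775],1.30,n=1)
```

```text
[0.4838 0.3626 0.0769] [-2.572   1.5659 -1.2725] [-9.1723  2.6868 49.4944] [0.3415 2.0202 0.0476] 0.025726777005868864 [ 0.0024  0.0468 -0.0136  0.0126 -0.0217 -0.1222  0.0103] 8.7833
n 1 min 0.05 dist 0.0020490651973635687 rv [-0.0286 -0.2341  0.1499]
[-0.06, 0.16, -0.11] [-0.03, -0.23, 0.15]
```

>>> arm_command(steps=[1, -0.1, 0, 0, 0, 0, 0, 1, 0, 0, 0, 0, 0, 0])

```text
time_s: 8.95
tcp_pos: [0.4843, 0.3635, 0.0793]
tool_rot: [-2.254, 1.566, -0.953]
force: [-0.0, -0.0, -0.3]
gripper_width: 0.0255
```

>>> arm_command(steps=[1, 0.2, 0, 0, 0, 0, 0, -0.4, 0, 0, 0, 0, 0, 0, -0.4, 0, 0, 0, 0, 0, 0, -0.4, 0, 0, 0, 0, 0, 0, -0.4, 0, 0, 0, 0, 0, 0, -0.4, 0, 0, 0, 0, 0, 0, -0.4, 0, 0, 0, 0, 0, 0])

```text
time_s: 9.53
tcp_pos: [0.4835, 0.3614, 0.0758]
tool_rot: [-2.929, 1.562, -1.63]
force: [-1.4, -0.4, 5.0]
gripper_width: 0.0569
```

Run:
```python
from bench import arm
from h import *
s=arm.observe();print(s['tcp_pos'],s['tool_rot'],s['force'],s['moment'],s['gripper_width'],s['time_s'])
im=arm.get_image('wrist');cv2.imwrite("pics/w7.png",im["frame"][:,:,::-1])
```

```text
[0.4835 0.3614 0.0758] [-2.9286  1.5624 -1.6296] [-1.3593 -0.4106  5.028 ] [0.0007 0.2516 0.0009] 0.05693591195735725 9.5333
```

View pics/w7.png

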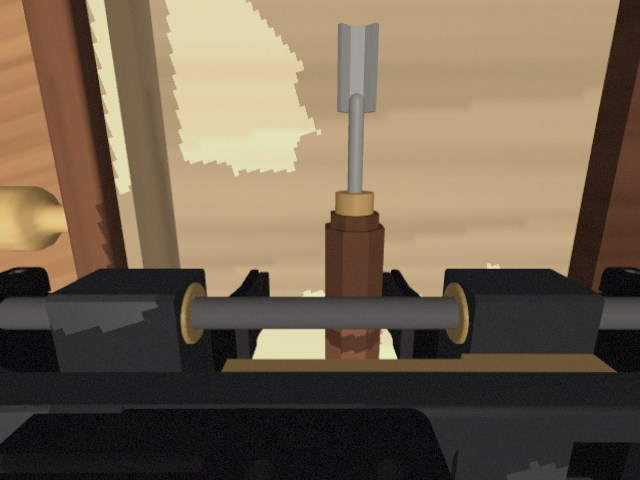

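>>> arm_command(steps=[-0.4, -0.3, 0, 0.5, 0, 0, 0, -0.6, -0.3, 0, 0.3, 0, 0, 0, -0.8, -2, 0, 0, 0, 0, 0, -1, -3, 0, 0, 0, 0, 0, -1, -3, 0, 0, 0, 0, 0, -1, -1, 0, 0, 0, 0, 0])

```text
time_s: 10.08
tcp_pos: [0.4833, 0.3688, 0.1696]
tool_rot: [2.932, 1.551, -2.052]
force: [0.8, -0.1, 0.1]
gripper_width: 0.0838
```

Run:
```python
from bench import arm
from h import *
s=arm.observe();print(s['tcp_pos'],s['tool_rot'],s['force'],s['gripper_width'],s['time_s'],s['joint_positions'])
im=arm.get_image('wrist');cv2.imwrite("pics/w8.png",im["frame"][:,:,::-1])
im=arm.get_image('top');cv2.imwrite("pics/t8.png",cv2.resize(im["frame"][200:320,420:540,::-1],None,fx=5,fy=5,interpolation=cv2.INTER_CUBIC))
im=arm.get_image('scene');cv2.imwrite("pics/s8.png",cv2.resize(im["frame"][310:390,120:210,::-1],None,fx=7,fy=7,interpolation=cv2.INTER_CUBIC))
cv2.imwrite("pics/s8b.png",cv2.resize(im["frame"][90:240,310:490,::-1],None,fx=4,fy=4))
```

```text
[0.4833 0.3688 0.1696] [ 2.932   1.5509 -2.0523] [ 0.7546 -0.1498  0.1147] 0.08378789770427399 10.0833 [-0.8702  0.3394  0.1743  1.5718 -0.0529  1.2541  0.6107]
```

View pics/w8.png

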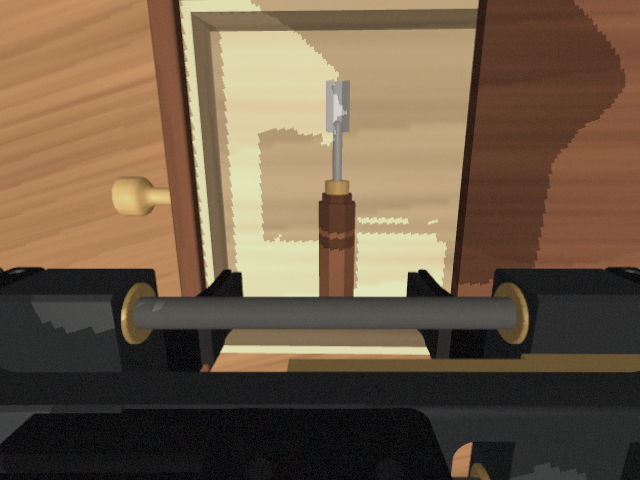

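View pics/t8.png

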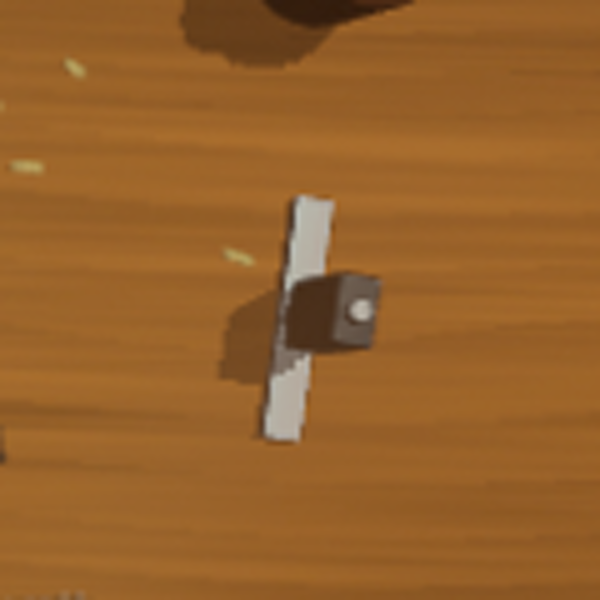

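View pics/s8.png

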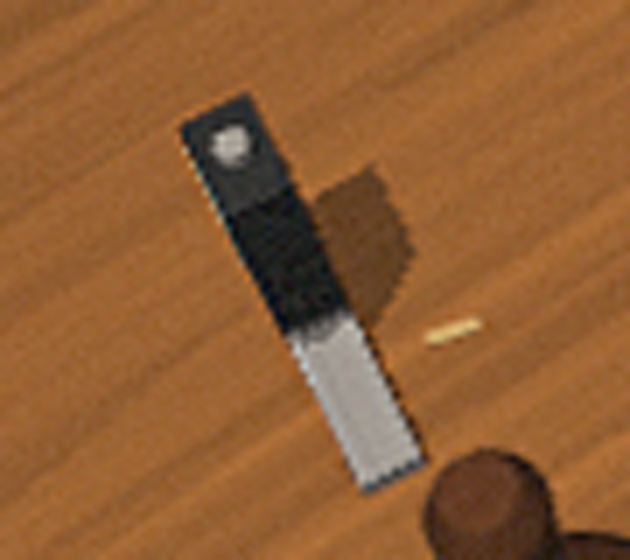

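View pics/s8b.png

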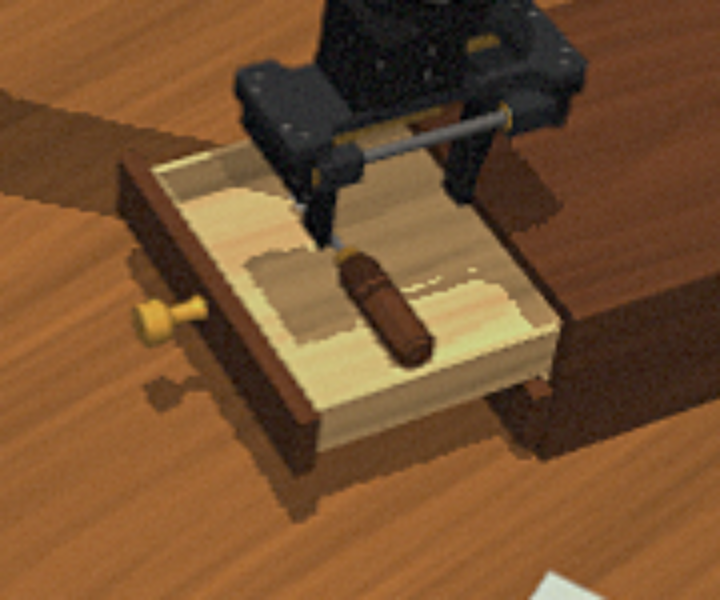

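Run:
```python
from h import *
T=lambda x,y:('top',(x/5+420,y/5+200));S=lambda x,y:('scene',(x/7+120,y/7+310))
print('button',tri([T(361,309),S(231,143)]), onz(*T(361,309),.108))
a=onz(*T(315,198),.01);b=onz(*T(282,438),.01);print(a,b,np.linalg.norm(a-b),(a+b)/2,np.arctan2(*(a-b)[1::-1]))
print('far end',tri([T(315,198),S(395,475)]))
m=onz('top',(490,190),0.0);print('mallet box base',onz('top',(471.5+18,200),.03))
p=np.array([0.4833,.3688,.1696]);r=[2.932,1.5509,-2.0523]
yaw=np.arctan2(*(a-b)[1::-1])
plan(p,r,[.50,-.30,.22],yaw-np.pi/2,n=None)
print(onz('scene',(201,440),0))
```

```text
button (array([ 0.5066, -0.3462,  0.1062]), [np.float64(0.0005699634677741041), np.float64(0.0005699634677742152)]) [ 0.5062 -0.3461  0.108 ]
[ 0.5707 -0.3546  0.01  ] [ 0.442  -0.3375  0.01  ] 0.1297992529744013 [ 0.5063 -0.3461  0.01  ] -0.13245114217923198
far end (array([ 0.5717, -0.3552,  0.0053]), [np.float64(0.0011009553146885272), np.float64(0.0011009553146886443)])
mallet box base [ 0.675  -0.3659  0.03  ]
n 25 min 24.57 dist 0.6709042331063354 rv [172.0014  -0.4729   1.6488]
[-0.16, -0.78, -2.56] [6.88, -0.02, 0.07]
[-0.16, -1.08, -2.45] [6.88, -0.02, 0.07]
[-0.16, -1.37, -2.3] [6.88, -0.02, 0.07]
[-0.16, -1.63, -2.12] [6.88, -0.02, 0.07]
[-0.16, -1.88, -1.91] [6.88, -0.02, 0.07]
[-0.17, -2.09, -1.67] [6.88, -0.02, 0.07]
[-0.17, -2.28, -1.41] [6.88, -0.02, 0.07]
[-0.17, -2.43, -1.13] [6.88, -0.02, 0.07]
[-0.18, -2.55, -0.83] [6.88, -0.02, 0.07]
[-0.18, -2.63, -0.52] [6.88, -0.02, 0.07]
[-0.18, -2.67, -0.2] [6.88, -0.02, 0.07]
[-0.19, -2.67, 0.12] [6.88, -0.02, 0.07]
[-0.19, -2.64, 0.44] [6.88, -0.02, 0.07]
[-0.19, -2.57, 0.76] [6.88, -0.02, 0.07]
[-0.19, -2.46, 1.06] [6.88, -0.02, 0.07]
[-0.2, -2.31, 1.35] [6.88, -0.02, 0.07]
[-0.2, -2.14, 1.61] [6.88, -0.02, 0.07]
[-0.2, -1.93, 1.86] [6.88, -0.02, 0.07]
[-0.2, -1.69, 2.07] [6.88, -0.02, 0.07]
[-0.2, -1.43, 2.26] [6.88, -0.02, 0.07]
[-0.2, -1.15, 2.42] [6.88, -0.02, 0.07]
[-0.2, -0.85, 2.54] [6.88, -0.02, 0.07]
[-0.2, -0.54, 2.62] [6.88, -0.02, 0.07]
[-0.2, -0.22, 2.67] [6.88, -0.02, 0.07]
[-0.2, 0.1, 2.67] [6.88, -0.02, 0.07]
[ 0.7129 -0.3839  0.    ]
```

Run:
```python
from h import *
p=np.array([0.4833,.3688,.1696]);r=[2.932,1.5509,-2.0523]
plan(p,r,[.53,-.33,.21],1.438,n=20)
```

```text
n 20 min 17.54 dist 0.7015229789536478 rv [-7.9704 -1.0967 -0.3144]
[-0.14, -1.16, -3.31] [-0.4, -0.05, -0.02]
[-0.15, -1.14, -3.31] [-0.4, -0.05, -0.02]
[-0.15, -1.12, -3.32] [-0.4, -0.05, -0.02]
[-0.15, -1.09, -3.33] [-0.4, -0.05, -0.02]
[-0.15, -1.07, -3.34] [-0.4, -0.05, -0.02]
[-0.16, -1.05, -3.34] [-0.4, -0.05, -0.02]
[-0.16, -1.02, -3.35] [-0.4, -0.05, -0.02]
[-0.16, -1.0, -3.36] [-0.4, -0.05, -0.02]
[-0.17, -0.98, -3.36] [-0.4, -0.05, -0.02]
[-0.17, -0.95, -3.37] [-0.4, -0.05, -0.02]
[-0.17, -0.93, -3.38] [-0.4, -0.05, -0.02]
[-0.17, -0.91, -3.38] [-0.4, -0.05, -0.02]
[-0.18, -0.88, -3.39] [-0.4, -0.05, -0.02]
[-0.18, -0.86, -3.4] [-0.4, -0.05, -0.02]
[-0.18, -0.84, -3.4] [-0.4, -0.05, -0.02]
[-0.19, -0.81, -3.41] [-0.4, -0.05, -0.02]
[-0.19, -0.79, -3.41] [-0.4, -0.05, -0.02]
[-0.19, -0.77, -3.42] [-0.4, -0.05, -0.02]
[-0.2, -0.74, -3.42] [-0.4, -0.05, -0.02]
[-0.2, -0.72, -3.43] [-0.4, -0.05, -0.02]
```

Run:
```python
from h import *
p=np.array([0.4833,.3688,.1696]);r=[2.932,1.5509,-2.0523]
plan(p,r,[.66,-.04,.20],1.438,n=12)
```

```text
n 12 min 11.16 dist 0.44639051289201925 rv [-7.9704 -1.0967 -0.3144]
[-0.21, -2.33, -2.89] [-0.66, -0.09, -0.03]
[-0.21, -2.3, -2.92] [-0.66, -0.09, -0.03]
[-0.21, -2.26, -2.94] [-0.66, -0.09, -0.03]
[-0.22, -2.23, -2.97] [-0.66, -0.09, -0.03]
[-0.22, -2.2, -2.99] [-0.66, -0.09, -0.03]
[-0.23, -2.16, -3.02] [-0.66, -0.09, -0.03]
[-0.23, -2.13, -3.04] [-0.66, -0.09, -0.03]
[-0.23, -2.09, -3.07] [-0.66, -0.09, -0.03]
[-0.24, -2.06, -3.09] [-0.66, -0.09, -0.03]
[-0.24, -2.02, -3.11] [-0.66, -0.09, -0.03]
[-0.25, -1.98, -3.14] [-0.66, -0.09, -0.03]
[-0.25, -1.95, -3.16] [-0.66, -0.09, -0.03]
```

>>> arm_command(steps=[-1, -0.2, -2.3, -2.9, -0.7, -0.1, 0, -1, -0.2, -2.3, -2.9, -0.7, -0.1, 0, -1, -0.2, -2.3, -2.9, -0.7, -0.1, 0, -1, -0.2, -2.2, -3.0, -0.7, -0.1, 0, -1, -0.2, -2.2, -3.0, -0.7, -0.1, 0, -1, -0.2, -2.2, -3.0, -0.7, -0.1, 0, -1, -0.2, -2.1, -3.0, -0.7, -0.1, 0, -1, -0.2, -2.1, -3.1, -0.7, -0.1, 0, -1, -0.2, -2.1, -3.1, -0.7, -0.1, 0, -1, -0.2, -2.0, -3.1, -0.7, -0.1, 0, -1, -0.2, -2.0, -3.0, -0.6, 0, 0, -1, 0, 0, 0, 0, 0, 0])

```text
time_s: 11.23
tcp_pos: [0.6437, -0.0193, 0.165]
tool_rot: [2.064, 1.529, -2.77]
force: [-0.9, -1.6, -0.3]
gripper_width: 0.0869
```

Run:
```python
from bench import arm
from h import *
s=arm.observe();print(s['tcp_pos'],s['tool_rot'],s['qvel'],s['time_s'],s['joint_positions'])
im=arm.get_image('wrist');cv2.imwrite("pics/w9.png",im["frame"][:,:,::-1])
cv2.imwrite("pics/w9c.png",cv2.resize(im["frame"][:300,120:460,::-1],None,fx=2.3,fy=2,interpolation=cv2.INTER_CUBIC))
np.save('w9pose.npy',np.r_[s['tcp_pos'],s['tool_rot']])
```

```text
[ 0.6437 -0.0193  0.165 ] [ 2.0642  1.5289 -2.77  ] [-0.0226  0.0019 -0.0511  0.0564 -0.0084 -0.0121 -0.0608] 11.2333 [-0.3087  0.4485  0.3541  1.4602 -0.1403  1.2991  1.5052]
```

View pics/w9.png

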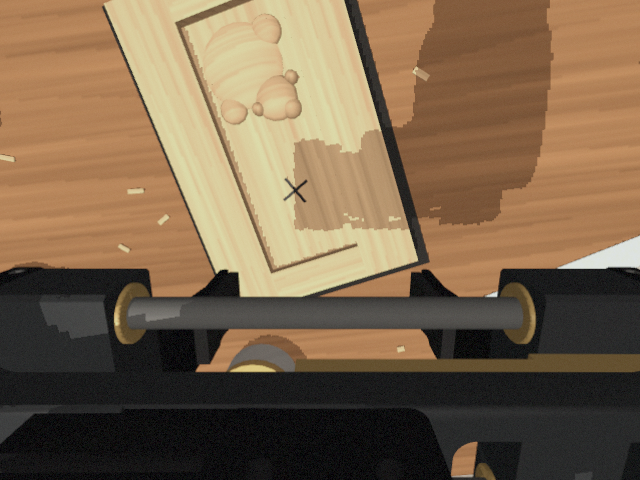

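View pics/w9c.png

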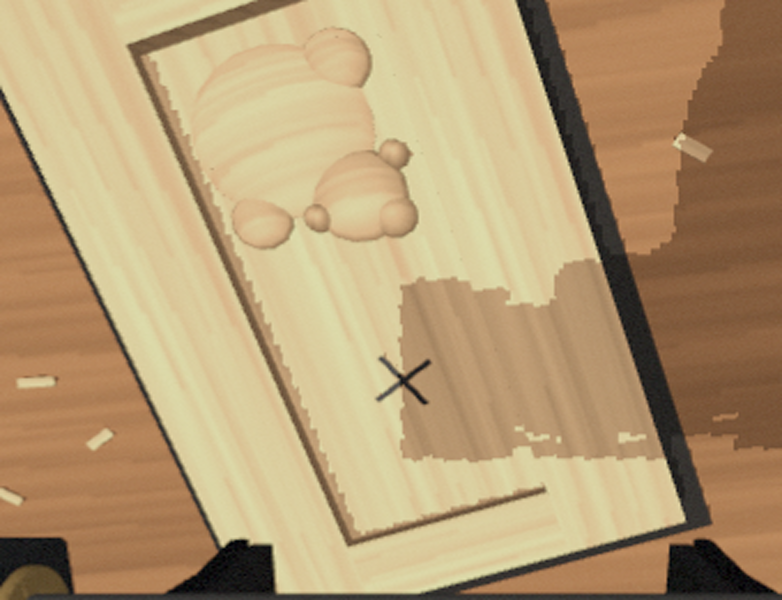

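Run:
```python
from h import *
p=np.load('w9pose.npy');w=wrist(p[:3],p[3:])
im=cv2.imread('pics/w9.png');g=cv2.cvtColor(im,cv2.COLOR_BGR2GRAY).astype(float)
sub=im[172:208,278:312].astype(float).sum(2);m=sub<230
ys,xs=np.nonzero(m);print(m.sum(),xs.min()+278,xs.max()+278,ys.min()+172,ys.max()+172,(xs.min()+xs.max())/2+278,(ys.min()+ys.max())/2+172, xs.mean()+278,ys.mean()+172)
# edges by row: -y panel edge and +y panel edge
def edge(pts):
    return np.array(pts)
L=[];Rr=[]
for r in range(20,255,6):
    row=im[r].astype(float)
    # pale wood: blue-ish channel>?  print transitions
    b=row[:,0]; 
    d=np.convolve(b,[1,1,1,0,-1,-1,-1],'same')
    xl=105+(r-8)*(215-105)/(265-8); xr=345+(r)*(418-345)/262
    i=np.arange(int(xl)-8,int(xl)+9);L.append((i[np.argmax(d[i])],r))
    i=np.arange(int(xr)-8,int(xr)+9);Rr.append((i[np.argmin(d[i])],r))
for pts in (L,Rr):
    X=np.array([onz(w,q,0.030)[:2] for q in pts])
    vx,vy,x0,y0=cv2.fitLine(X.astype(np.float32),cv2.DIST_HUBER,0,0.001,0.001).ravel()
    dist=(X-[x0,y0])@[-vy,vx];print('yaw',np.arctan2(vy,vx),np.arctan2(-vy,-vx),'pt',x0,y0,'rms',dist.std())
for z in (.017,.018,.020): print(onz(w,(294.5,189.5),z))
```

```text
72 293 306 180 201 299.5 190.5 299.40277777777777 190.30555555555554
yaw 0.20055304 -2.9410396 pt 0.5406313 -0.15112105 rms 0.0002256663200489212
yaw 0.19833632 -2.9432564 pt 0.5674002 0.03755516 rms 0.00023682123508902964
[ 0.6001 -0.0443  0.017 ]
[ 0.6    -0.0442  0.018 ]
[ 0.5999 -0.044   0.02  ]
```

Run:
```python
from bench import arm
from h import *
s=arm.observe();print(s['tcp_pos'],s['tool_rot'],s['time_s'])
plan(s['tcp_pos'],s['tool_rot'],[.53,-.345,.19],1.438,n=11)
```

```text
[ 0.6426 -0.0159  0.1642] [ 2.0101  1.5278 -2.8227] 11.2833
n 11 min 8.72 dist 0.348798074495606 rv [ 0.7073 -1.0627 -2.2256]
[-0.15, 0.66, -3.1] [0.06, -0.1, -0.2]
[-0.16, 0.66, -3.1] [0.06, -0.1, -0.2]
[-0.17, 0.66, -3.1] [0.06, -0.1, -0.2]
[-0.17, 0.65, -3.1] [0.06, -0.1, -0.2]
[-0.18, 0.65, -3.1] [0.06, -0.1, -0.2]
[-0.19, 0.64, -3.1] [0.06, -0.1, -0.2]
[-0.2, 0.64, -3.1] [0.06, -0.1, -0.2]
[-0.2, 0.64, -3.1] [0.06, -0.1, -0.2]
[-0.21, 0.63, -3.1] [0.06, -0.1, -0.2]
[-0.22, 0.63, -3.1] [0.06, -0.1, -0.2]
[-0.23, 0.62, -3.1] [0.06, -0.1, -0.2]
```

>>> arm_command(steps=[-1, -0.4, 0.6, -2.5, 0, -0.2, -0.4, -1, -0.3, 0.6, -3.1, 0, -0.2, -0.4, -1, -0.2, 0.6, -3.1, 0, -0.2, -0.4, -1, -0.2, 0.6, -3.1, 0, -0.1, -0.3, -1, -0.2, 0.6, -3.1, 0, -0.1, -0.2, -1, -0.2, 0.6, -3.1, 0, -0.1, -0.2, -1, -0.2, 0.6, -3.1, 0, -0.1, -0.2, -1, -0.2, 0.6, -3.1, 0, 0, -0.1, -1, -0.2, 0.6, -3.1, 0, 0, 0, -1, -0.2, 0.6, -3.1, 0, 0, 0, -1, 0, 0.5, -1.5, 0, 0, 0, -1, 0, 0, 0, 0, 0, 0])

```text
time_s: 12.28
tcp_pos: [0.5313, -0.3216, 0.1678]
tool_rot: [1.351, 1.541, 2.817]
force: [0.6, 0.0, 0.2]
gripper_width: 0.087
```

Run:
```python
from bench import arm
from h import *
s=arm.observe();print(s['tcp_pos'],s['tool_rot'],s['qvel'],s['time_s'],s['joint_positions'])
im=arm.get_image('wrist');cv2.imwrite("pics/w10.png",im["frame"][:,:,::-1])
np.save('w10pose.npy',np.r_[s['tcp_pos'],s['tool_rot']])
plan(s['tcp_pos'],s['tool_rot'],[.5063,-.346,.125],1.438,n=4)
```

```text
[ 0.5313 -0.3216  0.1678] [1.351  1.541  2.8172] [ 0.0002  0.0143 -0.021   0.015  -0.0025 -0.0076 -0.023 ] 12.2833 [ 0.1026  0.4013  0.4769  1.5395 -0.1816  1.2757  2.0713]
n 4 min 1.38 dist 0.05523799530406279 rv [ 1.6156  0.3488 -1.6717]
[1.08, 0.53, -0.68] [0.4, 0.09, -0.42]
[1.08, 0.53, -0.68] [0.4, 0.09, -0.42]
[1.08, 0.53, -0.68] [0.4, 0.09, -0.42]
[1.07, 0.54, -0.69] [0.4, 0.09, -0.42]
```

View pics/w10.png

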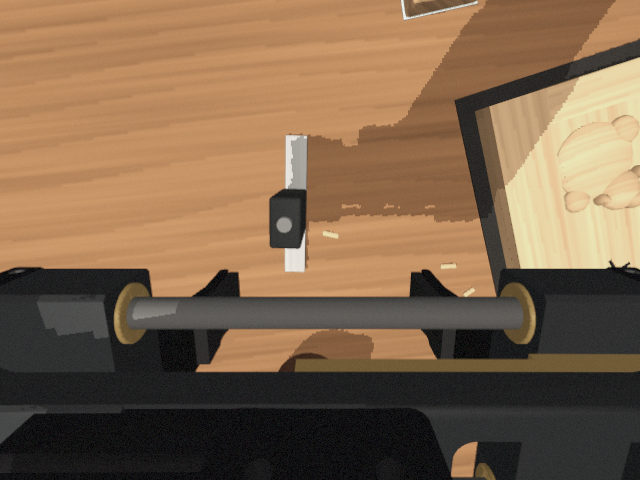

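Run:
```python
from h import *
p=np.load('w10pose.npy');w=wrist(p[:3],p[3:])
a=onz(w,(296,135),.01);b=onz(w,(295,271.5),.01);print(a,b,np.linalg.norm(a-b),(a+b)/2,np.arctan2(*(b-a)[1::-1]))
print(onz(w,(284,225),.108))
T=('top',(361/5+420,309/5+200))
print(tri([(w,(284,225)),T]))
R=Ro.from_euler('xyz',p[3:]).as_matrix();print(np.arctan2(R[1,2],R[0,2]))
```

```text
[ 0.4419 -0.3369  0.01  ] [ 0.5701 -0.3539  0.01  ] 0.12928271820106726 [ 0.506  -0.3454  0.01  ] -0.13140484202164415
[ 0.5061 -0.3456  0.108 ]
(array([ 0.506 , -0.3454,  0.1097]), [np.float64(0.00014022390955104906), np.float64(0.00014022390955110742)])
1.4661050624074257
```

>>> arm_command(steps=[-1, 1.1, 0.6, -0.7, 0.4, 0.1, -0.4, -1, 1.1, 0.6, -0.7, 0.4, 0.1, -0.4, -1, 1.1, 0.6, -0.7, 0.4, 0.1, -0.4, -1, 0.8, 0.4, -0.6, 0.4, 0, -0.4, -1, 0, 0, 0, 0, 0, 0])

```text
time_s: 12.75
tcp_pos: [0.5097, -0.3328, 0.12]
tool_rot: [0.55, 1.561, 1.999]
force: [0.0, -0.4, 0.5]
gripper_width: 0.0871
```

Run:
```python
from bench import arm
from h import *
s=arm.observe();print(s['tcp_pos'],s['tool_rot'],s['qvel'],s['time_s'])
plan(s['tcp_pos'],s['tool_rot'],[.506,-.3455,.11],1.439,n=2)
```

```text
[ 0.5097 -0.3328  0.12  ] [0.5495 1.5615 1.9993] [-0.0384  0.0002 -0.0321 -0.0041  0.0007  0.0196 -0.0252] 12.75
n 2 min 0.41 dist 0.016578037054689347 rv [ 0.6196  0.455  -0.282 ]
[0.49, 0.1, -0.66] [0.31, 0.23, -0.14]
[0.5, 0.1, -0.66] [0.31, 0.23, -0.14]
```

>>> arm_command(steps=[-1, 0.6, 0.2, -0.9, 0.4, 0.3, -0.2, -1, 1.0, 0.1, -0.6, 0.3, 0.2, -0.1, -1, 1.5, 0, 0, 0, 0, 0, -1, 1.5, 0, 0, 0, 0, 0, -1, 1.0, 0, 0, 0, 0, 0, -1, 0, 0, 0, 0, 0, 0])

```text
time_s: 13.25
tcp_pos: [0.5089, -0.3421, 0.0587]
tool_rot: [-1.034, 1.57, 0.411]
force: [0.2, 0.5, 0.2]
gripper_width: 0.0872
```

Run:
```python
from bench import arm
from h import *
s=arm.observe();print(s['tcp_pos'],s['tool_rot'],s['force'],s['qvel'],s['time_s'])
plan(s['tcp_pos'],s['tool_rot'],[.506,-.3455,.051],1.439,n=1)
```

```text
[ 0.5089 -0.3421  0.0587] [-1.0336  1.5698  0.4115] [0.1927 0.5403 0.1524] [-0.0047  0.     -0.0013 -0.0123  0.0028  0.0116 -0.0044] 13.25
n 1 min 0.22 dist 0.008923589860557007 rv [0.351  0.0303 0.0505]
[0.77, 0.24, -0.37] [0.35, 0.03, 0.05]
```

>>> arm_command(steps=[-1, 0.7, 0.3, -0.5, 0.4, 0, 0, -1, 0.1, 0.1, -0.1, 0, 0, 0, -1, 0, 0, 0, 0, 0, 0])

```text
time_s: 13.5
tcp_pos: [0.5045, -0.3477, 0.05]
tool_rot: [-1.089, 1.57, 0.35]
force: [-0.0, -0.0, 0.6]
gripper_width: 0.087
```

Run:
```python
from bench import arm
from h import *
s=arm.observe();print(s['tcp_pos'],s['tool_rot'],s['force'],s['qvel'],s['time_s'])
plan(s['tcp_pos'],s['tool_rot'],[.506,-.3455,.051],1.439,n=1)
im=arm.get_image('wrist');cv2.imwrite("pics/w11.png",im["frame"][:,:,::-1])
```

```text
[ 0.5045 -0.3477  0.05  ] [-1.0889  1.57    0.3497] [-0.0122 -0.0419  0.593 ] [ 0.0079  0.0074  0.0029  0.0048  0.0023 -0.0032  0.0015] 13.5
n 1 min 0.07 dist 0.00280904695754437 rv [-0.0231  0.0219  0.0419]
[-0.09, -0.12, 0.24] [-0.02, 0.02, 0.04]
```

View pics/w11.png

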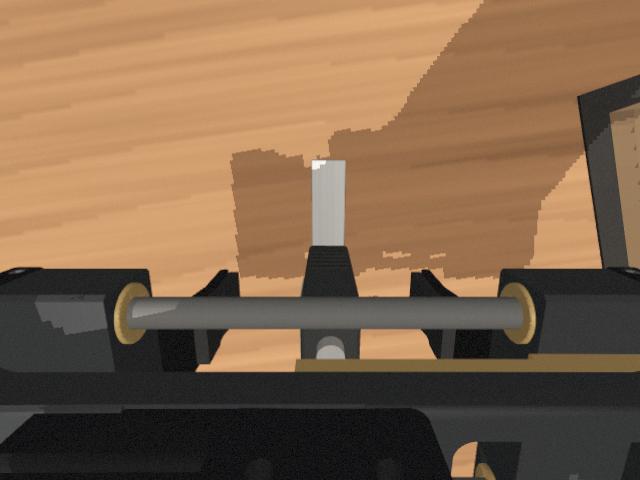

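>>> arm_command(steps=[-1, -0.1, -0.1, 0.2, 0, 0, 0, 1, 0, 0, 0, 0, 0, 0, 1, 0, 0, 0, 0, 0, 0, 1, 0, 0, 0, 0, 0, 0, 1, 0, 0, 0, 0, 0, 0, 1, 0, 0, 0, 0, 0, 0, 1, 0, 0, 0, 0, 0, 0, 1, 0, 0, 0, 0, 0, 0, 1, 0, 0, 0, 0, 0, 0, 1, 0, 0, 0, 0, 0, 0, 1, 0, 0, 0, 0, 0, 0, 1, 0, 0, 0, 0, 0, 0])

```text
time_s: 14.55
tcp_pos: [0.5073, -0.3463, 0.0538]
tool_rot: [-1.688, 1.566, -0.25]
force: [0.0, 2.3, -0.7]
gripper_width: 0.0226
```

Run:
```python
from bench import arm
from h import *
s=arm.observe();print(s['tcp_pos'],s['tool_rot'],s['gripper_width'],s['force'],s['qvel'],s['time_s'])
plan(s['tcp_pos'],s['tool_rot'],[.506,-.3455,.051],1.439,n=1)
```

```text
[ 0.5073 -0.3463  0.0538] [-1.6885  1.5662 -0.2499] 0.022648981763226723 [ 0.039   2.2519 -0.6957] [-0.002  -0.0016 -0.0045  0.0043  0.039  -0.0272  0.0036] 14.55
n 1 min 0.08 dist 0.003171795069758614 rv [-0.0282 -0.0312  0.2637]
[0.28, 0.14, 0.06] [-0.03, -0.03, 0.26]
```

>>> arm_command(steps=[1, 0, 0, 0, 0, 0, 0, 1, 0, 0, 0, 0, 0, 0, 1, 0, 0, 0, 0, 0, 0, 1, 0, 0, 0, 0, 0, 0])

```text
time_s: 14.88
tcp_pos: [0.5073, -0.3463, 0.0538]
tool_rot: [-1.688, 1.566, -0.249]
force: [-0.8, -0.7, -0.2]
gripper_width: 0.0219
```

Run:
```python
from bench import arm
from h import *
s=arm.observe();print(s['tcp_pos'],s['tool_rot'],s['gripper_width'],s['force'],s['qvel'],s['time_s'])
R=Ro.from_euler('xyz',s['tool_rot']).as_matrix();print(R)
f=R.T@(np.array([.506,-.3455,0])-s['tcp_pos']);print('foot in tool',f)
print('gauge tilt',R[:,0],'yz',np.arctan2(R[1,2],R[0,2]))
np.save('grasp.npy',np.r_[s['tcp_pos'],s['tool_rot']])
plan(s['tcp_pos']+[0,0,.1],s['tool_rot'],[.60,-.044,.16],.199,n=12)
```

```text
[ 0.5073 -0.3463  0.0538] [-1.6877  1.5662 -0.2492] 0.021934702121903037 [-0.7569 -0.6774 -0.2436] [ 0.0006  0.0009  0.0002 -0.0004 -0.0012  0.0014 -0.    ] 14.8833
[[ 0.0045 -0.9912  0.1319]
 [-0.0011  0.1319  0.9913]
 [-1.     -0.0046 -0.0005]]
foot in tool [0.0538 0.0016 0.0007]
gauge tilt [ 0.0045 -0.0011 -1.    ] yz 1.4384651813888112
n 12 min 10.15 dist 0.3162916232242972 rv [71.0161  0.136   0.2472]
[-0.05, -0.43, 2.6] [5.92, 0.01, 0.02]
[-0.05, -0.16, 2.63] [5.92, 0.01, 0.02]
[-0.05, 0.11, 2.63] [5.92, 0.01, 0.02]
[-0.05, 0.38, 2.61] [5.92, 0.01, 0.02]
[-0.05, 0.65, 2.55] [5.92, 0.01, 0.02]
[-0.05, 0.91, 2.47] [5.92, 0.01, 0.02]
[-0.05, 1.16, 2.37] [5.92, 0.01, 0.02]
[-0.05, 1.39, 2.24] [5.92, 0.01, 0.02]
[-0.05, 1.62, 2.08] [5.92, 0.01, 0.02]
[-0.05, 1.82, 1.9] [5.92, 0.01, 0.02]
[-0.05, 2.01, 1.7] [5.92, 0.01, 0.02]
[-0.05, 2.18, 1.49] [5.92, 0.01, 0.02]
```

>>> arm_command(steps=[1, -1.5, 0, 0, 0, 0, 0, 1, -3, 0, 0, 0, 0, 0, 1, -3, 0, 0, 0, 0, 0, 1, -2.5, 0, 0, 0, 0, 0, 1, -0.5, 0, 0, 0, 0, 0])

```text
time_s: 15.3
tcp_pos: [0.504, -0.3445, 0.1581]
tool_rot: [1.155, 1.566, 2.593]
force: [-0.4, -0.1, -2.0]
gripper_width: 0.0218
```

```bash
cat >> h.py <<'E'
def gauge_target(mark=(.5998,-.0438),foot_z=0.06,dyaw=-1.240-0.0):
    g=np.load('grasp.npy');Rg=Ro.from_euler('xyz',g[3:]).as_matrix()
    f=Rg.T@(np.array([.506,-.3455,0])-g[:3])
    Rt=Ro.from_euler('z',0.199+np.pi/2-np.pi+0.132).as_matrix()@Rg
    return np.array([mark[0],mark[1],foot_z])-Rt@f,Rt
E
python3 - <<'E'
from bench import arm
from h import *
s=arm.observe();print(s['tcp_pos'],s['tool_rot'],s['gripper_width'],s['force'],s['time_s'])
t,Rt=gauge_target(foot_z=.10);print(t)
plan(s['tcp_pos'],s['tool_rot'],t,0,Rt=Rt,n=11)
E
```

```text
[ 0.504  -0.3445  0.1581] [1.1552 1.5656 2.5933] 0.02176365681297845 [-0.4334 -0.0645 -1.9716] 15.3
[ 0.5994 -0.0453  0.1538]
n 11 min 10.15 dist 0.3141077156685111 rv [71.0161  0.1247 -0.5222]
[0.04, -0.5, 2.81] [6.46, 0.01, -0.05]
[0.04, -0.18, 2.85] [6.46, 0.01, -0.05]
[0.04, 0.14, 2.85] [6.46, 0.01, -0.05]
[0.04, 0.46, 2.82] [6.46, 0.01, -0.05]
[0.04, 0.77, 2.75] [6.46, 0.01, -0.05]
[0.04, 1.08, 2.64] [6.46, 0.01, -0.05]
[0.04, 1.37, 2.51] [6.46, 0.01, -0.05]
[0.04, 1.64, 2.34] [6.46, 0.01, -0.05]
[0.03, 1.89, 2.14] [6.46, 0.01, -0.05]
[0.03, 2.12, 1.91] [6.46, 0.01, -0.05]
[0.03, 2.32, 1.66] [6.46, 0.01, -0.05]
```

>>> arm_command(steps=[1, 0, -0.5, 2.8, 6.5, 0, -0.1, 1, 0, -0.2, 2.8, 6.5, 0, -0.1, 1, 0, 0.1, 2.8, 6.5, 0, -0.1, 1, 0, 0.5, 2.8, 6.5, 0, -0.1, 1, 0, 0.8, 2.8, 6.5, 0, 0, 1, 0, 1.1, 2.6, 6.5, 0, 0, 1, 0, 1.4, 2.5, 6.5, 0, 0, 1, 0, 1.6, 2.3, 6.5, 0, 0, 1, 0, 1.9, 2.1, 6.5, 0, 0, 1, 0, 2.0, 1.8, 6.0, 0, 0, 1, 0, 1.0, 0.8, 3.0, 0, 0, 1, 0, 0, 0, 0, 0, 0])

```text
time_s: 16.3
tcp_pos: [0.5983, -0.0538, 0.1473]
tool_rot: [3.052, 1.563, -3.034]
force: [-0.4, 0.5, -2.8]
gripper_width: 0.022
```

Run:
```python
from bench import arm
from h import *
s=arm.observe();print(s['tcp_pos'],s['tool_rot'],s['gripper_width'],s['force'],s['joint_positions'],s['time_s'])
t,Rt=gauge_target(foot_z=.08);print(t)
plan(s['tcp_pos'],s['tool_rot'],t,0,Rt=Rt,n=3)
im=arm.get_image('wrist');cv2.imwrite("pics/w12.png",im["frame"][:,:,::-1])
```

```text
[ 0.5983 -0.0538  0.1473] [ 3.0516  1.5632 -3.0335] 0.02202535633240693 [-0.4429  0.536  -2.7541] [-0.4332  0.3664  0.5581  1.6446 -0.2036  1.1969  0.3692] 16.3
[ 0.5994 -0.0453  0.1338]
n 3 min 0.4 dist 0.016044196676018457 rv [-0.0363 -0.4003 -0.3017]
[0.45, 0.27, 0.1] [-0.01, -0.13, -0.1]
[0.45, 0.27, 0.1] [-0.01, -0.13, -0.1]
[0.45, 0.27, 0.09] [-0.01, -0.13, -0.1]
```

View pics/w12.png

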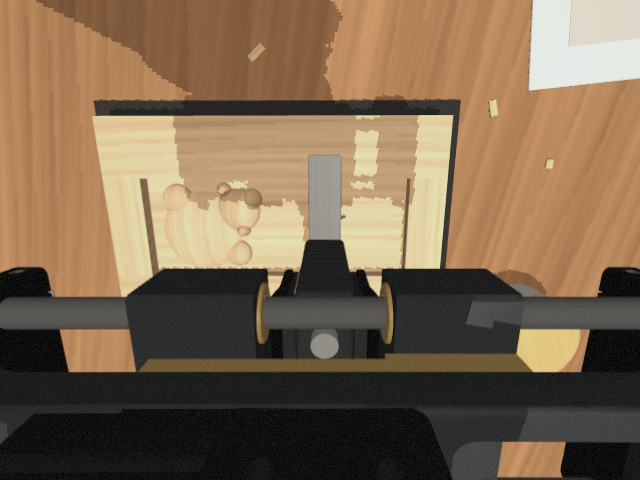

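>>> arm_command(steps=[1, 0.6, 0.5, 0.1, 0, -0.2, -0.2, 1, 0.6, 0.3, 0.1, 0, -0.2, -0.1, 1, 0.8, 0.2, 0, 0, 0, 0, 1, 0.8, 0, 0, 0, 0, 0, 1, 0, 0, 0, 0, 0, 0])

```text
time_s: 16.77
tcp_pos: [0.5948, -0.0493, 0.1142]
tool_rot: [-2.106, 1.563, -1.906]
force: [-0.3, 0.0, -3.4]
gripper_width: 0.022
```

Run:
```python
from bench import arm
from h import *
s=arm.observe();print(s['tcp_pos'],s['tool_rot'],s['gripper_width'],s['force'],s['time_s'])
t,Rt=gauge_target(foot_z=.055);print(t)
plan(s['tcp_pos'],s['tool_rot'],t,0,Rt=Rt,n=1)
im=arm.get_image('wrist');cv2.imwrite("pics/w13.png",im["frame"][:,:,::-1])
i2=arm.get_image('scene');cv2.imwrite("pics/s13.png",cv2.resize(i2["frame"][225:375,200:380,::-1],None,fx=4.4,fy=4.4,interpolation=cv2.INTER_CUBIC))
```

```text
[ 0.5948 -0.0493  0.1142] [-2.1063  1.5631 -1.9057] 0.021972055423309628 [-0.3342  0.0137 -3.3633] 16.7667
[ 0.5994 -0.0453  0.1088]
n 1 min 0.2 dist 0.008184223077043331 rv [ 0.1089 -0.1928  0.1156]
[0.54, 0.3, 0.53] [0.11, -0.19, 0.12]
```

View pics/w13.png

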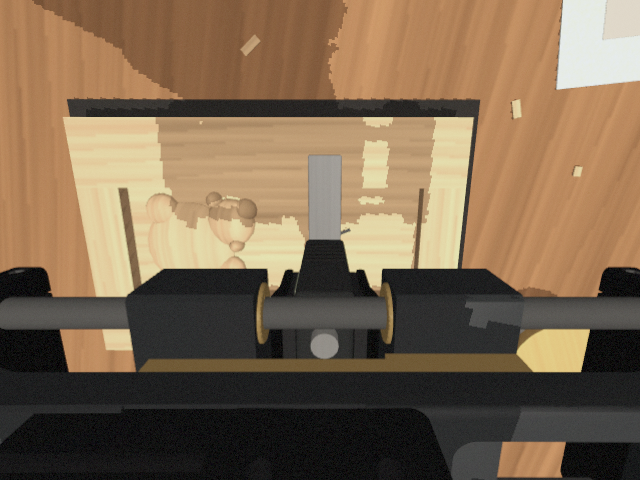

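View pics/s13.png

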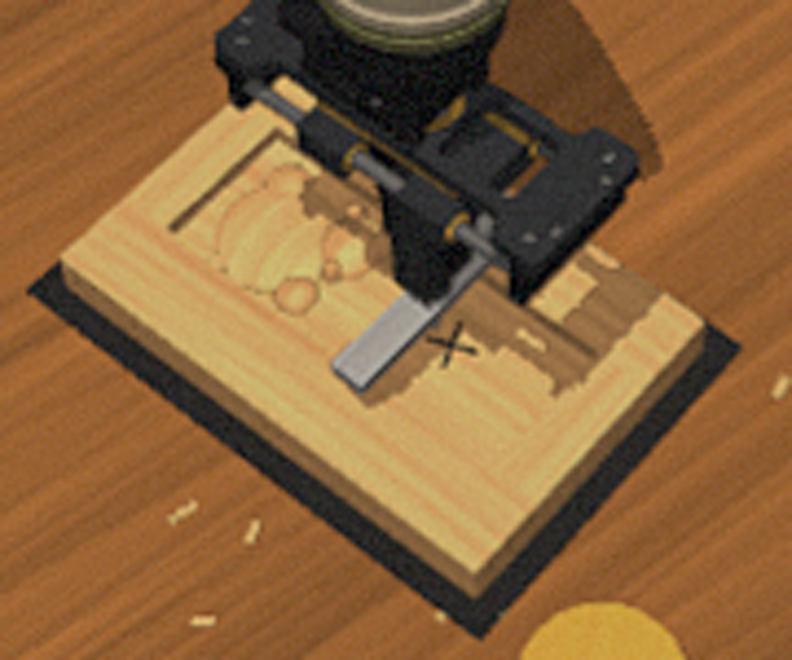

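>>> arm_command(steps=[1, 0.1, 0.4, 0.7, 0.1, -0.2, 0.1, 1, 0.1, 0.1, 0.1, 0, 0, 0, 1, 0, 0, 0, 0, 0, 0])

```text
time_s: 17.12
tcp_pos: [0.6038, -0.0434, 0.1146]
tool_rot: [-1.008, 1.565, -0.811]
force: [-0.7, -0.0, -2.0]
gripper_width: 0.022
```

Run:
```python
from bench import arm
from h import *
s=arm.observe();print(s['tcp_pos'],s['tool_rot'],s['gripper_width'],s['force'],s['time_s'])
t,Rt=gauge_target(foot_z=.050);print(t)
plan(s['tcp_pos'],s['tool_rot'],t,0,Rt=Rt,n=1)
```

```text
[ 0.6038 -0.0434  0.1146] [-1.0076  1.5645 -0.8107] 0.02198784183611775 [-0.7123 -0.005  -2.0224] 17.1167
[ 0.5994 -0.0453  0.1038]
n 1 min 0.3 dist 0.01183767225447299 rv [-0.1046  0.2218  0.0407]
[1.08, -0.09, -0.47] [-0.1, 0.22, 0.04]
```

>>> arm_command(steps=[1, 0.5, -0.1, -0.4, -0.1, 0.2, 0, 1, 0.2, 0, 0, 0, 0, 0, 1, 0, 0, 0, 0, 0, 0])

```text
time_s: 17.37
tcp_pos: [0.6004, -0.0451, 0.1075]
tool_rot: [-1.46, 1.565, -1.261]
force: [0.2, 0.0, -2.6]
gripper_width: 0.0214
```

Run:
```python
from bench import arm
from h import *
s=arm.observe();print(s['tcp_pos'],s['tool_rot'],s['gripper_width'],s['force'],s['time_s'])
t,Rt=gauge_target(foot_z=.050);print(t)
plan(s['tcp_pos'],s['tool_rot'],t,0,Rt=Rt,n=1)
```

```text
[ 0.6004 -0.0451  0.1075] [-1.46    1.5652 -1.2606] 0.021434626190850414 [ 0.172   0.0405 -2.5751] 17.3667
[ 0.5994 -0.0453  0.1038]
n 1 min 0.1 dist 0.0038243800284971864 rv [0.0445 0.0664 0.0547]
[0.37, 0.01, -0.1] [0.04, 0.07, 0.05]
```

>>> arm_command(steps=[1, 0.4, 0, -0.1, 0, 0.1, 0, 1, 0.3, 0, 0, 0, 0, 0, 1, 0.2, 0, 0, 0, 0, 0, 1, 0, 0, 0, 0, 0, 0])

```text
time_s: 17.7
tcp_pos: [0.5992, -0.0457, 0.0976]
tool_rot: [-1.772, 1.565, -1.573]
force: [0.0, -0.2, -1.7]
gripper_width: 0.022
```

Run:
```python
from bench import arm
from h import *
s=arm.observe();print(s['tcp_pos'],s['tool_rot'],s['gripper_width'],s['force'],s['time_s'])
t,Rt=gauge_target(foot_z=.032);print(t)
plan(s['tcp_pos'],s['tool_rot'],t,0,Rt=Rt,n=1)
i2=arm.get_image('scene');cv2.imwrite("pics/s14.png",cv2.resize(i2["frame"][260:345,250:360,::-1],None,fx=7,fy=7,interpolation=cv2.INTER_CUBIC))
im=arm.get_image('wrist');cv2.imwrite("pics/w14.png",im["frame"][:,:,::-1])
```

```text
[ 0.5992 -0.0457  0.0976] [-1.7718  1.5651 -1.5727] 0.02196777238950183 [ 0.0414 -0.2035 -1.7339] 17.7
[ 0.5994 -0.0453  0.0858]
n 1 min 0.3 dist 0.011803108736190442 rv [ 0.0221 -0.0338  0.0551]
[1.18, 0.04, 0.03] [0.02, -0.03, 0.06]
```

View pics/s14.png

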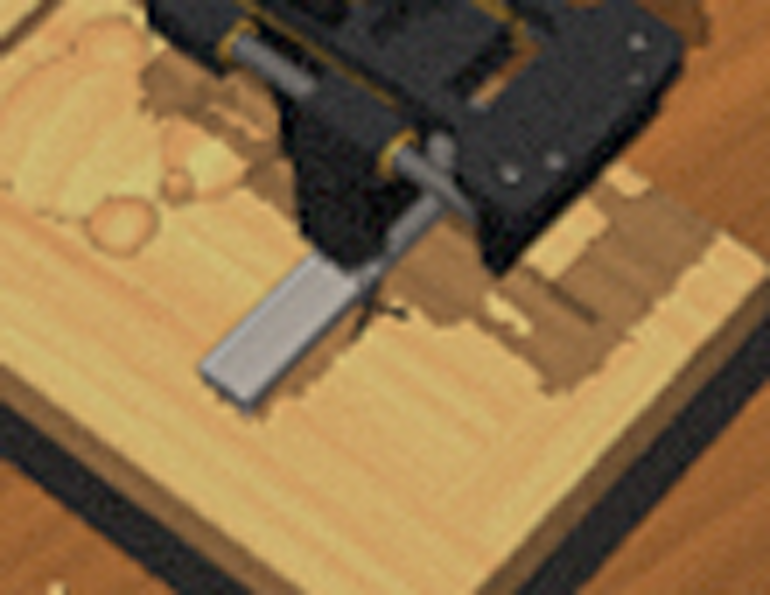

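View pics/w14.png

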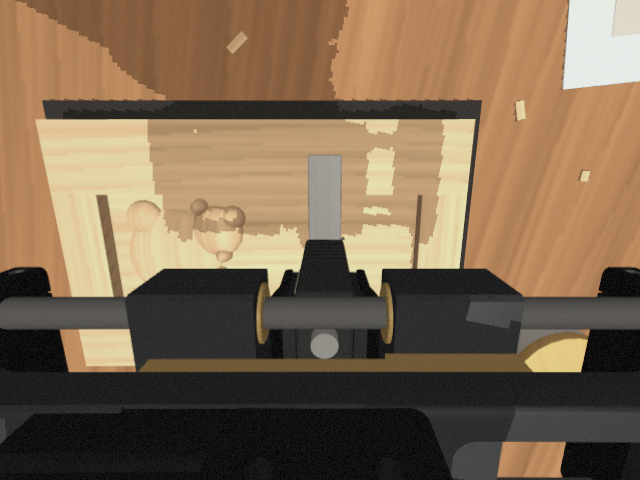

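Run:
```python
from bench import arm
from h import *
s=arm.observe();p=s['tcp_pos'];R=Ro.from_euler('xyz',s['tool_rot']).as_matrix();print(p)
f=np.array([.0538,.0016,.0007])
fc=p+R@f;print('foot c',fc)
# foot corners: along tool y +-65, tool z +-10, top at f.x-0.010
for sy in (-.065,.065):
  for sz in (-.01,.01):
    for dx in (-.01,0):
      X=p+R@(f+[dx,sy,sz]);uv=proj('scene',X)[0];w=proj(wrist(p,s['tool_rot']),X)[0]
      print(sy,sz,dx,X,'crop',(uv-[250,260])*7,'wrist',w)
n=np.array([-np.sin(.199),np.cos(.199)])
```

```text
[ 0.5994 -0.0457  0.098 ]
foot c [ 0.5997 -0.0443  0.0442]
-0.065 -0.01 -0.01 [ 0.6028 -0.1099  0.0546] crop [196.2442 360.0574] wrist [310.7685 351.1831]
-0.065 -0.01 0 [ 0.6028 -0.11    0.0446] crop [198.1559 376.7444] wrist [311.3145 343.177 ]
-0.065 0.01 -0.01 [ 0.6224 -0.106   0.0546] crop [245.4396 396.6219] wrist [340.173  351.1704]
-0.065 0.01 0 [ 0.6224 -0.106   0.0446] crop [247.045  413.1729] wrist [339.5362 343.1647]
0.065 -0.01 -0.01 [0.5771 0.0175 0.0538] crop [469.489   87.5837] wrist [308.4385 154.0967]
0.065 -0.01 0 [0.5771 0.0175 0.0438] crop [469.6291 105.1984] wrist [309.1764 153.998 ]
0.065 0.01 -0.01 [0.5967 0.0215 0.0538] crop [518.0613 120.8097] wrist [342.6419 154.0787]
0.065 0.01 0 [0.5967 0.0214 0.0438] crop [517.9026 138.3232] wrist [341.7927 153.9809]
```

>>> arm_command(steps=[1, 0.5, 0.05, 0, 0, 0, 0, 1, 0.3, 0, 0, 0, 0, 0, 1, 0, 0, 0, 0, 0, 0])

```text
time_s: 18.05
tcp_pos: [0.5996, -0.0454, 0.0898]
tool_rot: [-1.551, 1.565, -1.352]
force: [0.2, -1.4, -0.6]
gripper_width: 0.0219
```

Run:
```python
from bench import arm
from h import *
s=arm.observe();print(s['tcp_pos'],s['tool_rot'],s['gripper_width'],s['force'],s['time_s'])
t,Rt=gauge_target(foot_z=.030);print(t)
plan(s['tcp_pos'],s['tool_rot'],t,0,Rt=Rt,n=1)
```

```text
[ 0.5996 -0.0454  0.0898] [-1.5515  1.5649 -1.3524] 0.021904842886853418 [ 0.1538 -1.4176 -0.5769] 18.05
[ 0.5994 -0.0453  0.0838]
n 1 min 0.15 dist 0.005977203803766201 rv [0.0203 0.0375 0.0735]
[0.6, 0.02, -0.02] [0.02, 0.04, 0.07]
```

>>> arm_command(steps=[1, 0.3, 0, 0, 0, 0, 0.05, 1, 0.1, 0, 0, 0, 0, 0])

```text
time_s: 18.22
tcp_pos: [0.5997, -0.0454, 0.0854]
tool_rot: [-1.531, 1.566, -1.332]
force: [-0.4, -0.7, -1.8]
gripper_width: 0.0221
```

>>> arm_command(steps=[1, 0.1, 0, 0, 0, 0, 0, 1, 0.1, 0, 0, 0, 0, 0])

```text
time_s: 18.38
tcp_pos: [0.5998, -0.0454, 0.0837]
tool_rot: [-1.527, 1.566, -1.328]
force: [-5.4, 0.6, 15.8]
gripper_width: 0.0218
```

>>> arm_command(steps=[1, 0, 0, 0, 0, 0, 0, 1, 0.05, 0, 0, 0, 0, 0])

```text
time_s: 18.55
tcp_pos: [0.5999, -0.0454, 0.0838]
tool_rot: [-1.443, 1.566, -1.244]
force: [-4.3, 1.2, 6.0]
gripper_width: 0.0219
```

Run:
```python
from bench import arm
from h import *
for i in range(3):
    s=arm.observe();print(s['tcp_pos'],s['tool_rot'],s['gripper_width'],s['force'],s['moment'],s['qvel'],s['time_s'])
    im=arm.get_image('wrist')
cv2.imwrite("pics/w15.png",im["frame"][:,:,::-1])
t,Rt=gauge_target(foot_z=.030);print(t)
plan(s['tcp_pos'],s['tool_rot'],t,0,Rt=Rt,n=1)
i2=arm.get_image('scene');cv2.imwrite("pics/s15.png",cv2.resize(i2["frame"][225:375,200:380,::-1],None,fx=4.4,fy=4.4,interpolation=cv2.INTER_CUBIC))
```

```text
[ 0.5999 -0.0454  0.0838] [-1.4427  1.5663 -1.2437] 0.02189963736019969 [-4.3252  1.2178  5.9932] [-0.0181  1.0682  0.0205] [ 0.0035  0.0005 -0.0007 -0.0022 -0.0037  0.0027  0.0024] 18.55
[ 0.5999 -0.0454  0.0837] [-1.468   1.5663 -1.2691] 0.021854739470338655 [-1.9158  0.635   3.3148] [-0.0708  0.5959  0.0188] [ 0.0016  0.0008 -0.0018  0.0007  0.0006 -0.0029 -0.0001] 18.6
[ 0.5999 -0.0454  0.0838] [-1.4509  1.5663 -1.252 ] 0.02161161192785178 [-2.5409 -0.0824  5.1214] [-0.012   0.6587  0.0099] [-0.0005  0.0011 -0.0011 -0.0005  0.0015  0.0005 -0.0019] 18.65
[ 0.5994 -0.0453  0.0838]
n 1 min 0.01 dist 0.0004982342296779439 rv [ 0.0159  0.0618 -0.0062]
[-0.0, 0.02, -0.04] [0.02, 0.06, -0.01]
```

View pics/w15.png

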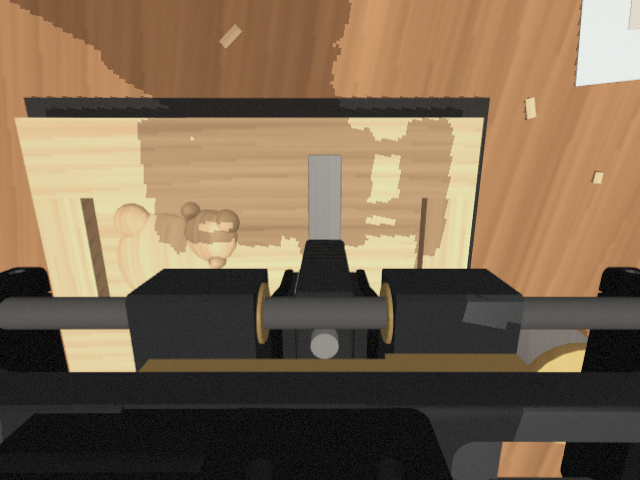

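View pics/s15.png

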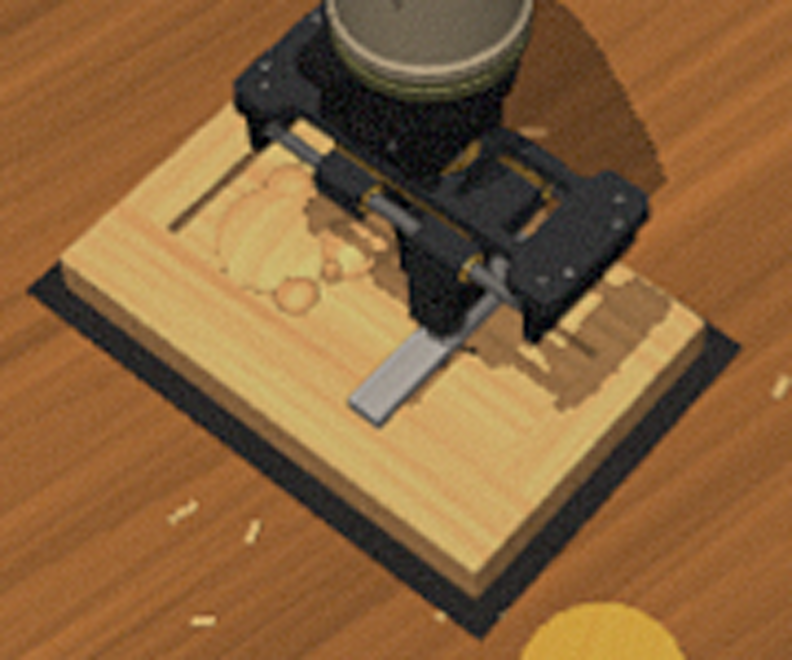

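>>> arm_command(steps=[1, 0.1, 0, -0.05, 0, 0, 0])

```text
time_s: 18.83
tcp_pos: [0.5999, -0.0454, 0.0837]
tool_rot: [-1.219, 1.566, -1.02]
force: [-5.1, 1.2, 15.9]
gripper_width: 0.0217
```

Run:
```python
from bench import arm
from h import *
for i in range(6):
    s=arm.observe();print(s['tcp_pos'],s['tool_rot'],s['force'],s['moment'],s['time_s'])
    im=arm.get_image('wrist')
```

```text
[ 0.5999 -0.0454  0.0837] [-1.2188  1.5662 -1.0197] [-5.0634  1.2174 15.8942] [0.1475 1.3187 0.0248] 18.8333
[ 0.5998 -0.0455  0.0837] [-1.1943  1.5662 -0.9954] [-3.5905  1.3468 10.3417] [ 0.0294  1.0625 -0.019 ] 18.8833
[ 0.5998 -0.0454  0.0837] [-1.2034  1.5663 -1.0043] [-3.7429  0.6898  9.9142] [ 0.0256  1.0944 -0.0431] 18.9333
[ 0.5999 -0.0454  0.0837] [-1.1925  1.5662 -0.9935] [-3.6792  1.3131 10.1401] [-0.0113  1.0884 -0.023 ] 18.9833
[ 0.5998 -0.0454  0.0837] [-1.2112  1.5663 -1.012 ] [-3.3585  0.7852 10.686 ] [ 0.0064  1.0989 -0.0023] 19.0333
[ 0.5999 -0.0454  0.0837] [-1.1925  1.5662 -0.9934] [-3.5664  0.7899 10.302 ] [-0.0178  1.1406 -0.015 ] 19.0833
```

Run:
```python
from bench import arm
from h import *
im=arm.get_image('scene');cv2.imwrite("pics/s16.png",im["frame"][:,:,::-1])
s=arm.observe();print(s['force'],s['time_s'])
```

```text
[-3.6753  0.7148 10.5189] 19.1833
```

View pics/s16.png

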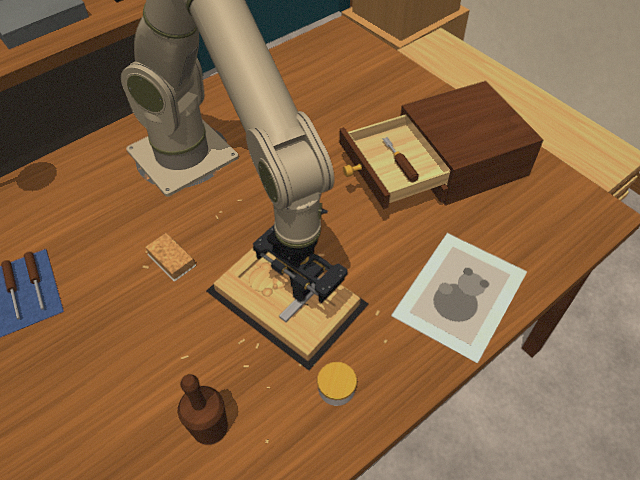

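Run:
```python
from bench import arm
print(arm.close_job()); s=arm.observe();print(s['force'],s['time_s'],s['tcp_pos'])
```

```text
the job is handed in; nothing more can be done
None
the job is handed in; nothing more can be done
```

The gouge now lies flat in the open top drawer. The depth gauge stands across the sunk field on both long borders, still gripped and pressed down, and I handed the job in at about 19.2 s.

**Last checks**
- **Rod on the cross:** the wrist-camera pose puts the gauge's axis at about (0.600, -0.044), and the cross measured (0.600, -0.044). The rod itself is hidden under the foot, so I did not see it touch the mark.
- **Foot seated:** contact came at the expected height, with the border top at z ≈ 0.030. The foot was within about 0.1° of upright and of square to the panel.
- **Press force:** the wrist reading was steady at about 10.3 N downward. The gauge's weight of about 2.5 N comes on top of that at the foot, and about 3.7 N of sideways friction remains.
- **Bystanders:** the mallet, sanding block and wax tin look unmoved in the last scene picture.

**What did not go cleanly**
- While I set the gouge down, the wrist force touched about 50 N for a moment. I took this to be the gouge pressing on the drawer floor, with some fingertip contact (about 5 N) just after release.
- The drawer slid in about 1 cm during that placement but is still open.
- In the scene picture the gauge's foot lies about 1 pixel (2–3 mm) from the predicted place, about what the calibration allows. The wrist picture agrees to about 1 pixel.

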